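Shaker back in its rack, casserole onto the small ring

TASK

The glass shaker with the red flap has toppled onto the small cooking ring. Stand it back in the empty pocket of the beech rack, gently, pushed fully home, flat and square, with its red flap to the front like the other two; then, without lifting it, slide the casserole across the hob onto the middle of the small ring. Leave the other things on the ledge as they are.

Things in the scene. Friction and masses are not known exactly. Their poses are not given: they have to be found in the camera images.
- shaker: 44 mm square glass shaker, 78 tall, then a black cap 40 square up to 94 and a red flap up to 100; about 0.22 kg, centre of mass 45 up. Origin: centre of its square base; z runs up its axis to the cap; -x is its front: blank paper label and lip of the red flap. At the start it lies on its back face on the hob, front up, z axis level and within 0.85 rad of world +y, 22 above the glass.
- shaker_lip (a point): thumb lip of the shaker's red flap: middle of its front, 95 mm up its axis and 20.5 mm forward of it; it does not stand out past the glass
- rack: fixed beech rack, 66 (x) x 186 (y) x 35 high, on the ledge: three pockets 47 mm square, 58 apart along y, mouths bevelled by 3 mm; pocket floors 8 mm above its underside, so 27 deep. Origin: centre of its underside; -x is its front, towards hob and robot. Two pockets hold shakers; any of the three may be the empty one.
- pad: brown cork lining on the floor of the empty pocket. Origin: centre of that pocket's floor; axes as the rack's.
- shaker_b: shaker like the first, green flap, seated in the rack with its flap to the front; leave it. Origin: centre of its base
- shaker_c: shaker like the first, yellow flap, seated in the rack with its flap to the front; leave it. Origin: centre of its base
- pot: open steel casserole, 150 mm across (153 at the rim), 72 high, 0.65 kg or so, standing on the big ring. Origin: centre of its base; z up. Two black lug handles stick out along its +x and -x: each 40 wide, 14 thick (47 to 61 above the base), its outer end 113 from the axis; free of the wall from 77 outwards.
- ring_big: printed mark of the big cooking ring, 180 mm across, flat on the hob. Origin: its centre, on the glass
- ring_small: printed mark of the small cooking ring, 145 mm across, flat on the hob, 260 mm centre to centre from the big one, to the left or right of it. Origin: its centre, on the glass
- hob: black glass hob, 300 (x) x 540 (y), its glass 6 mm above the worktop (world z 0.006); flat, nothing stands up from it. Origin: centre of its underside
- ledge: painted pine ledge behind the hob, 160 deep (x 0.62 to 0.78), 1.44 m long, its top 60 mm above the worktop. Origin: on the worktop under its centre; it is always here. At its left end (y 0.45 to 0.62) a fixed wooden box with a swing door, its lid 160 above the ledge.
- mortar: grey stoneware mortar, 116 mm across, 76 high, pestle leaning in it up to about 140 high; on the ledge to one side of the rack; leave it. Origin: centre of its base
- grinder: beech pepper grinder, 56 mm across, 160 high; on the ledge to the other side of the rack; leave it. Origin: centre of its base
There are look-alikes about, which are no part of the job. There is more than one size of the pot; the job needs the largest. What is shaped like the shaker but orange is not meant.

How it is judged (in metres and radians):
On the way, in this order (a step that is already met when the one before it is completed fails the run):
1. the shaker stands seated in the empty pocket, flap to the front, and is let go (x of shaker in the frame of pad between -0.003 and 0.003 m and y of shaker in the frame of pad between -0.003 and 0.003 m and z of shaker in the frame of pad between -0.003 and 0.003 m and angle between shaker's own z axis and vertical below 0.03 rad and angle between the x axis of shaker and the x axis of rack, either way round below 0.08 rad and x of shaker_lip in the frame of rack below -0.012 m and contact force between the fingers and shaker below 0.1 N), for 0.2 s.
2. the casserole stands on the small ring (horizontal distance between pot and ring_small below 0.015 m and angle between pot's own z axis and vertical below 0.03 rad), for 0.2 s.
At the end, for the whole second after the job is handed in: shaker on the floor of the empty pocket (base centre within 3 mm each way, tilt under 0.03 rad, square within 0.08 rad, flap to the front); casserole flat, its centre within 15 mm of the small ring's centre; both at rest and let go (all of step 1 and all of step 2 and linear speed of each of shaker, pot below 0.02 m/s and contact force between the fingers and pot below 0.1 N); the robot touches nothing.
It fails at once if the casserole is lifted more than 6 mm or tipped (height (world z) of pot above 0.012 m or angle between pot's own z axis and vertical above 0.08 rad).
It fails at once if the glass shaker is knocked or dropped hard on the hob, ledge or rack, or against the casserole or another shaker (over 60 N) (contact force between shaker and hob above 60 N or contact force between shaker and rack above 60 N or contact force between shaker and ledge above 60 N or contact force between shaker and pot above 60 N or contact force between shaker and shaker_b above 60 N or contact force between shaker and shaker_c above 60 N).
It fails at once if the glass shaker is dropped: it falls free of the fingers at over 0.4 m/s (some 8 mm) (linear speed of shaker above 0.4 m/s and contact force between the fingers and shaker below 0.1 N).
It fails at once if another shaker is moved more than 8 mm (distance of any of shaker_b, shaker_c from where it was at the start of the episode above 0.008 m).
It fails at once if the mortar or the grinder is moved more than 15 mm (distance of any of mortar, grinder from where it was at the start of the episode above 0.015 m).
It also fails if it takes over 67 s, if anything falls off the work surface, if the arm or the gripper's body presses on something with over 40 N, if the wrist force passes 120 N, or if a joint passes its speed limit or range.

ROBOT

A 6-joint arm with a two-finger parallel gripper is mounted at the origin on the work surface. World frame = base frame: x ahead of the robot, y to its left, z up, the work surface at z = 0. Lengths are in mm, angles in rad, forces in N, time in s.
With the tool pointing down it reaches from about 275 to 1000 mm from the base axis. Payload 8.4 kg.
Tool frame: the origin (TCP) lies between the finger pads; the fingertips stand 25 mm ahead of it and the grasp point (between the pads) lies 6 mm ahead of it; z points along the fingers, y is the line along which they close (so a half turn about z gives the same grasp; the last joint's range is limited). The gripper opens to 85 mm and grips with 20 to 120 N. Pads are 22 mm wide; open, the fingers measure 114 mm over their backs; the gripper's body (76 mm by 85 mm) begins 54 mm behind the grasp point. The pads swing forward as they close: fully open they stand 13 mm farther back than shut.
Start: joints at [-1.274, 0.353, 1.633, -0, 1.155, -0.002], TCP at [183.982, -597.31, 256.281] pointing down, gripper open.
Joint ranges: [-2.63, 2.63], [-0.92, 2.1], [0.06, 2.66], [-1.3, 4.44], [0, 2.69], [-3.02, 3.02]. Speed limits (rad/s): [2.22, 2.22, 2.79, 3.14, 3.14, 3.14].

INTERFACE

Orientations are given as [roll, pitch, yaw] about the fixed x, y, z axes, in that order (R = Rz(yaw) Ry(pitch) Rx(roll)).
In Python, from rig import r, eyes, workorder gives the robot as it stands. The module is installed in compiled form; this text tells all that it offers.
- The arm moves only by the tool step_arm, never from a script. Its argument "moves" is a list of rows, each an object of numbers: "tx", "ty", "tz": the shift along the tool's x, y, z scaled (see below); "ax", "ay", "az": the turn, a rotation vector about the tool's x, y, z scaled (see below). In form: [{"tx": .., "ty": .., "tz": .., "ax": .., "ay": .., "az": ..}, ...]. A call has 1 to 5 rows; each row shifts and turns the commanded pose from where the row before left it, along the tool's axes as they then stand; what a row does not reach is not made up. The controller multiplies each number of a shift by 25 mm and each number of a turn by 90 degrees. A row lasts 1/8 s, in which the tool goes at most 62.5 mm and 10.7 degrees, less where a joint would pass 70% of its speed; a pose out of reach is approached as far as the arm can. A call with a number of a shift or a turn outside -1 to 1 is refused whole. A call with a gripper value outside its range is refused whole. "gripper" is the opening, from 0 (shut) to 1 (fully open), set as the call begins (left out, the last holds). The fingers move at their own pace and stop on an object; "newtons" is the grip in N (left out, the last holds). Time passes only in rows, so rows that do not move let the fingers close. It gives the time, the measured TCP pose, the force, the opening and the grip force at its end, in the units of the state.
- r.sense(): the state, without advancing time (a new reading comes with each control period).
- eyes.grab_frame(name): name is "scene" or "top" or "wrist"; returns (picture, depth): 480x640x3 uint8, red, green, blue; 480x640 float32, mm along the optical axis (not along the pixel's ray), 0 where there is no reading.
- eyes.camera_info(name): a dict with "intrinsics" (3x3 intrinsics, pixels), "cam_to_world" (4x4, takes a point from camera to world coordinates). Camera axes: x right, y up, looking along -z (the intrinsics and any distortion apply to the point x, -y, -z); pixel columns grow to the right and rows downward; lengths in mm; the calibration is good to about 2 mm. A picture is of the moment at which its call begins: read the wrist's pose just before it. camera_info takes no time and is no camera call; for the wrist camera it gives the pose at the moment of the call.
- workorder.sign_off(): hands the job in; it is judged then, once.
The state is a dict: "clock": time; "qpos": joint angles; "qvel": joint speeds; "joint_efforts": joint torques, N m; "eef_pos": TCP position; "tcp_rot": TCP orientation; "contact_force": force on the tool from outside, world axes, zero at the start; "wrist_torque": the same for the moment, N m; "opening": opening from 0.0 (shut) to 1.0 (fully open); "grasp_force": force on a finger pad.
Only numpy, scipy, OpenCV 4.12 (cv2) and the standard library are available. Lean on these libraries where they do the work, as an engineer would, in place of code of your own. Each camera call takes 0.05 s, during which the arm holds its last target. There are 200 camera calls.

## Working session

There is one attempt and no reset: what is moved stays moved. The work goes in short steps, Python scripts to look and compute and a tool call to move; the robot and the scene stay as the last step left them, time stands still between calls to the robot, and variables do not carry over. Pictures are saved under pics/ and viewed, at most 10 in all, crops included, and the job is handed in when it is done.

Besides the shell and the picture viewer there is one more tool, called after "Request:" as name([rows], argument=value, ...), one row to a line, values as JSON. step_arm: Moves the arm, as the interface text tells. Its arguments: {"type":"object","properties":{"moves":{"type":"array","items":{"type":"object","properties":{"tx":{"type":"number"},"ty":{"type":"number"},"tz":{"type":"number"},"ax":{"type":"number"},"ay":{"type":"number"},"az":{"type":"number"}}}},"gripper":{"type":"number"},"newtons":{"type":"number"}},"required":["moves"]}

```bash
mkdir -p pics; cat > h.py <<'E'
import numpy as np, cv2
from rig import r, eyes, workorder
def grab(n):
    i=eyes.camera_info(n); p,d=eyes.grab_frame(n)
    return p,d,np.array(i["intrinsics"]),np.array(i["cam_to_world"])
def cloud(d,K,T):
    v,u=np.mgrid[:480,:640]
    P=np.stack([(u-K[0,2])/K[0,0]*d,-(v-K[1,2])/K[1,1]*d,-d],-1)
    return P@T[:3,:3].T+T[:3,3]
E
python3 - <<'E'
from h import *
print(r.sense())
for n in("scene","top"):
    p,d,K,T=grab(n); print(n,K.round(1).tolist(),T.round(3).tolist(), eyes.camera_info(n).keys())
    cv2.imwrite(f"pics/{n}0.png",p[...,::-1]); np.savez(f"{n}0.npz",p=p,d=d,K=K,T=T)
E
```

```text
{'clock': 0.0, 'qpos': array([-1.27442702e+00,  3.53625849e-01,  1.63415098e+00,  9.90207675e-06,
        1.15521370e+00, -2.36835573e-03]), 'qvel': array([-0.00135973, -0.00083687,  0.00021875, -0.00192008, -0.00062368,
       -0.00036634]), 'joint_efforts': array([ 6.16715661e-04, -6.05255270e+01, -3.42067015e+01,  4.90270054e-05,
        9.37916804e-03,  1.66068895e-05]), 'eef_pos': array([ 183.83515701, -596.87657195,  255.5683845 ]), 'tcp_rot': array([-3.14019481e+00, -1.23642508e-05,  2.98733648e-01]), 'contact_force': array([-0.61025612,  0.70816871,  0.46896135]), 'wrist_torque': array([-0.02149021, -0.02412355, -0.0196452 ]), 'grasp_force': 0.0, 'opening': 1.001795753234742}
scene [[584.0, 0.0, 320.8], [0.0, 584.0, 239.5], [0.0, 0.0, 1.0]] [[0.689, -0.588, 0.424, 1063.769], [0.724, 0.567, -0.392, -563.37], [-0.01, 0.577, 0.817, 1252.928], [0.0, 0.0, 0.0, 1.0]] dict_keys(['intrinsics', 'cam_to_world'])
top [[463.5, 0.0, 327.5], [0.0, 463.5, 247.4], [0.0, 0.0, 1.0]] [[0.027, 0.997, -0.073, 370.394], [-1.0, 0.027, 0.004, 9.078], [0.006, 0.073, 0.997, 993.321], [0.0, 0.0, 0.0, 1.0]] dict_keys(['intrinsics', 'cam_to_world'])
```

View pics/top0.png

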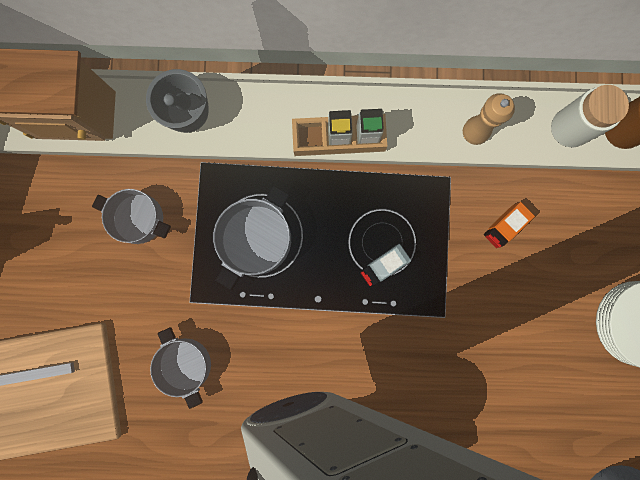

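View pics/scene0.png

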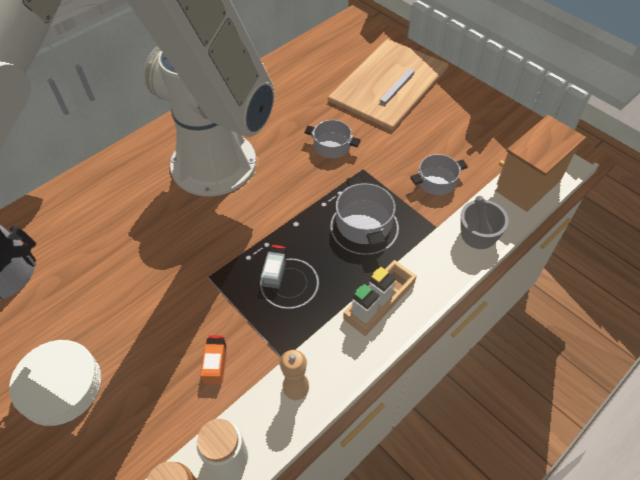

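The top view (image up is +x, left is +y) shows the toppled shaker at about (388,264), with its red flap at (367,278). The empty pocket is the left (+y) one at (310,134). The big pot is at (252,237), and the small ring is at (382,242). The scene view agrees: the shaker lies label up, and the empty pocket is at the mortar end.

```bash
cat > m.py <<'E'
from h import *
for n in("top","scene"):
    z=np.load(n+"0.npz"); p,d,K,T=z["p"],z["d"],z["K"],z["T"]; C=cloud(d,K,T); C[d==0]=np.nan
    hsv=cv2.cvtColor(p,cv2.COLOR_RGB2HSV); H,S,V=[hsv[...,i].astype(int) for i in range(3)]
    X,Y,Z=C[...,0],C[...,1],C[...,2]
    hob=(X>250)&(X<620)&(abs(Y)<300)
    print(n)
    # shaker: things 25..60 high on hob, right side
    m=hob&(Z>40)&(Z<60)&(Y<20-40)&(X<600); 
    k,l,s,c=cv2.connectedComponentsWithStats(m.astype(np.uint8))
    for i in range(1,k):
        if s[i,4]>60: 
            q=C[l==i]; rr=cv2.minAreaRect(q[:,:2].astype(np.float32)); print("shaker?",s[i],np.median(q,0).round(1),rr)
    for nm,mm in dict(red=((H<6)|(H>174))&(S>170)&(V>80),yel=(abs(H-27)<5)&(S>150)&(V>120),green=(abs(H-65)<15)&(S>120)).items():
        k,l,s,c=cv2.connectedComponentsWithStats(mm.astype(np.uint8))
        for i in range(1,k):
            if s[i,4]>25: q=C[l==i]; print(nm,s[i],np.nanmedian(q,0).round(1))
    # rack top z~95
    m=(X>620)&(X<780)&(abs(Z-95)<4)&(abs(Y)<200); k,l,s,c=cv2.connectedComponentsWithStats(m.astype(np.uint8))
    for i in range(1,k):
        if s[i,4]>100: q=C[l==i]; print("rack",s[i],cv2.minAreaRect(q[:,:2].astype(np.float32)),np.median(q,0).round(1), q.min(0).round(0),q.max(0).round(0))
    # pot rim
    m=(abs(Z-78)<5)&(X>250)&(X<620)&(Y>-20)&(Y<300)
    q=C[m]; q=q[:,:2]; 
    if len(q):
        for _ in range(6):
            A=np.c_[2*q,np.ones(len(q))]; b=np.linalg.lstsq(A,(q**2).sum(1),rcond=None)[0]; R=np.sqrt(b[2]+b[:2]@b[:2]); e=abs(np.hypot(*(q-b[:2]).T)-R); q=q[e<max(3,np.percentile(e,85))]
        print("pot",b[:2],R,len(q))
    # handle pts
    m=(abs(Z-67)<4)&(X>250)&(X<620)&(Y>-40)&(Y<300); q=C[m]; rr=np.hypot(*(q[:,:2]-b[:2]).T); q=q[(rr>82)&(rr<120)]
    a=np.arctan2(q[:,1]-b[1],q[:,0]-b[0]); print("handle",len(q),0.5*np.angle(np.mean(np.exp(2j*a))))
    # rings: bright pixels on the glass
    m=(V>110)&(abs(Z-6)<5)&(X>250)&(X<600)
    k,l,s,c=cv2.connectedComponentsWithStats(m.astype(np.uint8))
    for i in range(1,k):
        if s[i,4]>60:
            q=C[l==i][:,:2]; A=np.c_[2*q,np.ones(len(q))]; b=np.linalg.lstsq(A,(q**2).sum(1),rcond=None)[0]; print("ring",s[i],b[:2],np.sqrt(b[2]+b[:2]@b[:2]))
    for nm,a in dict(hob=hob&(abs(Z-6)<6)&(V<40)).items(): q=C[a]; print(nm,cv2.minAreaRect(q[:,:2].astype(np.float32)),np.median(q[:,2]))
E
python3 m.py
```

```text
top
shaker? [ 361  244   50   42 1026] [ 406.6 -114.6   49. ] ((406.0838623046875, -113.900146484375), (44.17462158203125, 99.8104248046875), 35.714447021484375)
red [486 234  15  14 103] [ 464.7 -338.6   40.1]
red [361 271  11  15  64] [379.3 -76.4  48.4]
yel [332 119  18  13 222] [655.2 -12.5 167.3]
green [363 117  19  13 117] [659.1 -67.5 167.5]
rack [ 292  114   95   38 1161] ((665.1506958007812, -11.250312805175781), (67.65946197509766, 186.13436889648438), 4.250484466552734) [649.8  12.4  94.2] [ 625. -105.   91.] [705.  83.  99.]
pot [455.27595578 157.48067308] 73.69436912364168 521
handle 594 -0.5155510456908987
ring [130 195  25  39 680] [505.55427426 404.79051973] 24.288209963668223
ring [255 206  33  45 307] [481.06070477 128.5768308 ] 29.373483909676008
ring [349 211  23  58  92] [ 457.21438787 -110.47146025] 70.22179571886207
ring [257 243  20  15  75] [430.63692707 135.918909  ] 13.078076049477037
ring [593 286  21  61 176] [ 301.91046753 -652.67877472] 83.93468679353322
hob ((461.4471740722656, 19.185134887695312), (539.9129028320312, 300.2447509765625), 88.17666625976
[... 599 characters left out ...]
7  33 181] [ 495.59683773 1051.22933335] 61.76199287505097
ring [421 171  28  13 115] [482.60475658 416.93714597] 21.232820453378377
ring [324 173  18  20  63] [291.67950444 192.2370196 ] 21.900710340777202
ring [342 214  42  15 168] [449.61645    154.09204886] 29.110884147034245
ring [386 216  13  33  89] [473.13781815 153.52061301] 78.88598291593135
ring [277 259  42  50 148] [ 456.78991961 -111.29009209] 70.07928933263742
ring [ 97 366  13  23  73] [ 346.95139717 -582.08082275] 15.283703476127721
ring [ 34 390  66  36 163] [ 299.58231683 -659.47685091] 88.32722973448789
hob ((420.0325927734375, -81.01054382324219), (387.1512756347656, 148.0418701171875), 67.8895263671875) 5.43101340898852
```

Request:
step_arm([
  {"az": -0.11},
  {"az": -0.11},
  {"az": -0.11},
  {"az": -0.11},
  {"az": -0.11},
], gripper=1, newtons=40)

```text
schema error: expected keys tx, ty, tz, ax, ay, az
```

Request:
step_arm([
  {"az": -0.11},
  {"az": -0.11},
  {"az": -0.11},
  {"az": -0.11},
  {"az": -0.11},
])

```text
schema error: expected keys tx, ty, tz, ax, ay, az
```

Request:
step_arm([
  {"az": -0.107},
  {"ay": -0.1},
  {"ay": -0.1},
  {"ay": -0.1},
  {"ay": -0.1},
])

```text
schema error: expected keys tx, ty, tz, ax, ay, az
```

Request:
step_arm([
  {"ay": -0.1},
  {},
])

```text
schema error: expected keys tx, ty, tz, ax, ay, az
```

```bash
cat >> h.py <<'E'
from scipy.spatial.transform import Rotation as Ro
def Rt(x,y,z): return np.c_[x,y,z]
def plan(pos,R,grasp=True):
    """pos: target of grasp point (mm), R: target tool matrix. prints rotation and shift in units"""
    s=r.sense(); R0=Ro.from_euler("xyz",s["tcp_rot"]).as_matrix()
    t=np.array(pos,float)-(6*R[:,2] if grasp else 0); d=t-s["eef_pos"]
    print("t",round(s["clock"],2),"tcp",s["eef_pos"].round(1),"q",s["qpos"].round(2),"F",s["contact_force"].round(1),"op",round(s["opening"],3),"gf",round(s["grasp_force"],1))
    print("rot units",(Ro.from_matrix(R0.T@R).as_rotvec()/(np.pi/2)).round(4),"| shift units now-frame",(R0.T@d/25).round(3),"| in target frame",(R.T@d/25).round(3),"| world",d.round(1))
zs=np.array([-.584,.812,0]); dn=np.array([0,0,-1.]); up=-dn
def tilt(a,x=zs):  # tool x along x when vertical; turned by a (deg) about tool y
    y=np.cross(dn,x); a=np.radians(a); return Rt(x*np.cos(a)-dn*np.sin(a),y,dn*np.cos(a)+x*np.sin(a))
E
python3 - <<'E'
from h import *
R=tilt(-45); g=np.array([400.4,-106.9,32]); plan(g-90*R[:,2],R)
E
```

```text
t 0.1 tcp [ 183.9 -597.   255.6] q [-1.27  0.35  1.63 -0.    1.16 -0.  ] F [-0.1  0.4 -0.6] op 0.998 gf 0.0
rot units [-0.471  -0.3387 -1.1358] | shift units now-frame [ 13.181 -18.751   6.253] | in target frame [14.004 18.481 -5.193] | world [ 176.9  545.2 -155.8]
```

All six keys are required in each row.

Request:
step_arm([
  {"tx": 0, "ty": 0, "tz": 0, "ax": 0, "ay": 0, "az": -0.11},
  {"tx": 0, "ty": 0, "tz": 0, "ax": 0, "ay": 0, "az": -0.11},
  {"tx": 0, "ty": 0, "tz": 0, "ax": 0, "ay": 0, "az": -0.11},
  {"tx": 0, "ty": 0, "tz": 0, "ax": 0, "ay": 0, "az": -0.11},
  {"tx": 0, "ty": 0, "tz": 0, "ax": 0, "ay": 0, "az": -0.11},
], gripper=1, newtons=40)

```text
clock: 0.72
eef_pos: [183.9, -597.0, 255.8]
tcp_rot: [-3.141, -0.001, 1.168]
contact_force: [0.1, -0.2, 0.1]
opening: 1.0
grasp_force: 0.0
```

Request:
step_arm([
  {"tx": 0, "ty": 0, "tz": 0, "ax": 0, "ay": 0, "az": -0.11},
  {"tx": 0, "ty": 0, "tz": 0, "ax": 0, "ay": 0, "az": -0.11},
  {"tx": 0, "ty": 0, "tz": 0, "ax": 0, "ay": 0, "az": -0.11},
  {"tx": 0, "ty": 0, "tz": 0, "ax": 0, "ay": 0, "az": -0.11},
  {"tx": 0, "ty": 0, "tz": 0, "ax": 0, "ay": 0, "az": -0.11},
])

```text
clock: 1.35
eef_pos: [183.9, -597.0, 255.8]
tcp_rot: [3.141, -0.001, 2.032]
contact_force: [0.1, -0.8, -0.3]
opening: 0.998
grasp_force: 0.0
```

Request:
step_arm([
  {"tx": 0, "ty": 0, "tz": 0, "ax": 0, "ay": 0, "az": -0.107},
  {"tx": 0, "ty": 0, "tz": 0, "ax": 0, "ay": -0.1, "az": 0},
  {"tx": 0, "ty": 0, "tz": 0, "ax": 0, "ay": -0.1, "az": 0},
  {"tx": 0, "ty": 0, "tz": 0, "ax": 0, "ay": -0.1, "az": 0},
  {"tx": 0, "ty": 0, "tz": 0, "ax": 0, "ay": -0.1, "az": 0},
])

```text
clock: 1.98
eef_pos: [185.8, -596.4, 256.3]
tcp_rot: [3.137, 0.607, 2.197]
contact_force: [1.7, -0.5, -0.6]
opening: 0.997
grasp_force: 0.0
```

Request:
step_arm([
  {"tx": 0, "ty": 0, "tz": 0, "ax": 0, "ay": -0.1, "az": 0},
  {"tx": 0, "ty": 0, "tz": 0, "ax": 0, "ay": 0, "az": 0},
])

```text
clock: 2.22
eef_pos: [191.6, -594.6, 256.8]
tcp_rot: [3.117, 0.688, 2.195]
contact_force: [-0.5, 0.1, 0.1]
opening: 0.999
grasp_force: 0.0
```

```bash
python3 - <<'E'
from h import *
R=tilt(-45); g=np.array([400.4,-106.9,32]); plan(g-90*R[:,2],R)
E
```

```text
t 2.23 tcp [ 191.6 -594.6  256.8] q [-1.42  0.16  2.08  0.87  0.42 -2.78] F [-0.5  0.1  0.1] op 0.999 gf 0.0
rot units [ 0.016  -0.0618 -0.0004] | shift units now-frame [14.539 18.271 -3.383] | in target frame [14.111 18.175 -5.235] | world [ 169.2  542.8 -156.9]
```

Request:
step_arm([
  {"tx": 0.7, "ty": 0.9, "tz": -0.2, "ax": 0, "ay": 0, "az": 0},
  {"tx": 0.7, "ty": 0.9, "tz": -0.2, "ax": 0, "ay": 0, "az": 0},
  {"tx": 0.7, "ty": 0.9, "tz": -0.2, "ax": 0, "ay": 0, "az": 0},
  {"tx": 0.7, "ty": 0.9, "tz": -0.2, "ax": 0, "ay": 0, "az": 0},
  {"tx": 0.7, "ty": 0.9, "tz": -0.2, "ax": 0, "ay": 0, "az": 0},
])

```text
clock: 2.85
eef_pos: [233.8, -461.2, 223.8]
tcp_rot: [3.119, 0.69, 2.199]
contact_force: [-0.0, -0.4, 0.3]
opening: 0.997
grasp_force: 0.0
```

Request:
step_arm([
  {"tx": 0.7, "ty": 0.9, "tz": -0.2, "ax": 0, "ay": 0, "az": 0},
  {"tx": 0.7, "ty": 0.9, "tz": -0.2, "ax": 0, "ay": 0, "az": 0},
  {"tx": 0.7, "ty": 0.9, "tz": -0.2, "ax": 0, "ay": 0, "az": 0},
  {"tx": 0.7, "ty": 0.9, "tz": -0.2, "ax": 0, "ay": 0, "az": 0},
  {"tx": 0.7, "ty": 0.9, "tz": -0.2, "ax": 0, "ay": 0, "az": 0},
])

```text
clock: 3.48
eef_pos: [270.6, -330.1, 195.1]
tcp_rot: [3.107, 0.685, 2.2]
contact_force: [0.7, -0.6, 0.1]
opening: 0.998
grasp_force: 0.0
```

```bash
python3 - <<'E'
from h import *
R=tilt(-45); g=np.array([400.4,-106.9,32]); plan(g-90*R[:,2],R)
E
```

```text
t 3.48 tcp [ 270.6 -330.1  195.1] q [-0.89 -0.07  2.53  1.48  0.   -3.01] F [ 0.7 -0.6  0.1] op 0.998 gf 0.0
rot units [ 0.0246 -0.0639  0.0014] | shift units now-frame [ 7.739  9.508 -1.072] | in target frame [ 7.597  9.429 -2.209] | world [ 90.1 278.3 -95.2]
```

Request:
step_arm([
  {"tx": 0, "ty": 0, "tz": 0, "ax": 0, "ay": 0.08, "az": 0},
  {"tx": 0, "ty": 0, "tz": 0, "ax": 0, "ay": 0.08, "az": 0},
  {"tx": 0, "ty": 0, "tz": 0, "ax": 0, "ay": 0.0, "az": 0},
])

```text
clock: 3.85
eef_pos: [293.9, -326.2, 203.2]
tcp_rot: [3.042, 0.667, 2.205]
contact_force: [-0.3, -0.3, 0.5]
opening: 1.0
grasp_force: 0.0
```

```bash
python3 - <<'E'
from h import *
R=tilt(-25); g=np.array([400.4,-106.9,32]); plan(g-90*R[:,2],R)
E
```

```text
t 3.85 tcp [ 293.9 -326.2  203.2] q [-0.89 -0.07  2.49  0.93  0.09 -2.46] F [-0.3 -0.3  0.5] op 1.0 gf 0.0
rot units [0.0668 0.1463 0.0131] | shift units now-frame [ 6.928  8.722 -0.298] | in target frame [7.096 8.584 0.408] | world [ 82.8 252.3 -84.2]
```

Request:
step_arm([
  {"tx": 0, "ty": 0, "tz": 0, "ax": 0.03, "ay": 0.07, "az": 0},
  {"tx": 0, "ty": 0, "tz": 0, "ax": 0.03, "ay": 0.07, "az": 0},
  {"tx": 0, "ty": 0, "tz": 0, "ax": 0, "ay": 0.0, "az": 0},
  {"tx": 0, "ty": 0, "tz": 0, "ax": 0, "ay": 0.0, "az": 0},
])

```text
clock: 4.35
eef_pos: [305.7, -314.7, 201.8]
tcp_rot: [3.027, 0.586, 2.217]
contact_force: [-0.5, -0.9, 0.0]
opening: 0.999
grasp_force: 0.0
```

```bash
python3 - <<'E'
from h import *
R=tilt(-25); g=np.array([400.4,-106.9,32]); plan(g-90*R[:,2],R)
E
```

```text
t 4.35 tcp [ 305.7 -314.7  201.8] q [-0.86 -0.07  2.44  0.42  0.19 -1.93] F [-0.5 -0.9  0. ] op 0.999 gf 0.0
rot units [0.0797 0.0947 0.0179] | shift units now-frame [6.813 8.073 0.373] | in target frame [6.982 7.929 0.398] | world [ 71.  240.7 -82.8]
```

Request:
step_arm([
  {"tx": 0.3, "ty": 0.8, "tz": 0, "ax": 0.03, "ay": 0.03, "az": 0.006},
  {"tx": 0.6, "ty": 0.8, "tz": 0, "ax": 0.03, "ay": 0.03, "az": 0.006},
  {"tx": 0.6, "ty": 0.8, "tz": 0, "ax": 0.02, "ay": 0.03, "az": 0.006},
  {"tx": 0.6, "ty": 0.8, "tz": 0, "ax": 0, "ay": 0.0, "az": 0},
  {"tx": 0.6, "ty": 0.8, "tz": 0, "ax": 0, "ay": 0.0, "az": 0},
])

```text
clock: 4.97
eef_pos: [338.2, -220.9, 177.0]
tcp_rot: [3.077, 0.477, 2.209]
contact_force: [0.7, 0.2, -0.2]
opening: 0.999
grasp_force: 0.0
```

```bash
python3 - <<'E'
from h import *
R=tilt(-25); g=np.array([400.4,-106.9,32]); plan(g-90*R[:,2],R)
E
```

```text
t 4.97 tcp [ 338.2 -220.9  177. ] q [-0.46 -0.05  2.45 -0.49  0.32 -0.69] F [ 0.7  0.2 -0.2] op 0.999 gf 0.0
rot units [0.0449 0.0254 0.0091] | shift units now-frame [4.444 4.706 0.618] | in target frame [4.49  4.681 0.465] | world [ 38.5 146.9 -58. ]
```

Request:
step_arm([
  {"tx": 0.8, "ty": 0.8, "tz": 0.08, "ax": 0.02, "ay": 0.012, "az": 0.005},
  {"tx": 0.8, "ty": 0.8, "tz": 0.08, "ax": 0.02, "ay": 0.012, "az": 0.005},
  {"tx": 0.75, "ty": 0.8, "tz": 0.08, "ax": 0, "ay": 0, "az": 0},
  {"tx": 0.75, "ty": 0.8, "tz": 0.08, "ax": 0, "ay": 0.0, "az": 0},
  {"tx": 0.75, "ty": 0.8, "tz": 0.08, "ax": 0, "ay": 0.0, "az": 0},
])

```text
clock: 5.6
eef_pos: [369.6, -94.5, 127.6]
tcp_rot: [3.135, 0.436, 2.194]
contact_force: [0.1, 0.6, 0.5]
opening: 1.001
grasp_force: 0.0
```

```bash
python3 - <<'E'
from h import *
R=tilt(-25); g=np.array([400.4,-106.9,32]); plan(g-90*R[:,2],R)
E
```

```text
t 5.6 tcp [369.6 -94.5 127.6] q [ 0.04  0.11  2.44 -0.85  0.48  0.16] F [0.1 0.6 0.5] op 1.001 gf 0.0
rot units [ 0.0038 -0.0002 -0.0004] | shift units now-frame [0.598 0.71  0.104] | in target frame [0.598 0.711 0.1  ] | world [ 7.1 20.5 -8.6]
```

Request:
step_arm([
  {"tx": 0.6, "ty": 0.71, "tz": 0.1, "ax": 0.004, "ay": 0, "az": 0},
  {"tx": 0, "ty": 0, "tz": 0.8, "ax": 0, "ay": 0, "az": 0},
  {"tx": 0, "ty": 0, "tz": 0.9, "ax": 0, "ay": 0, "az": 0},
  {"tx": 0, "ty": 0, "tz": 0.9, "ax": 0, "ay": 0, "az": 0},
  {"tx": 0, "ty": 0, "tz": 0.5, "ax": 0, "ay": 0, "az": 0},
])

```text
clock: 6.22
eef_pos: [396.7, -101.3, 52.4]
tcp_rot: [-3.135, 0.432, 2.194]
contact_force: [0.3, -0.7, 0.2]
opening: 0.999
grasp_force: 0.0
```

```bash
python3 - <<'E'
from h import *
R=tilt(-25); g=np.array([400.4,-106.9,32]); plan(g,R)
p,d,K,T=grab("wrist"); cv2.imwrite("pics/w1.png",p[...,::-1])
E
```

```text
t 6.22 tcp [ 396.7 -101.3   52.4] q [ 0.02  0.37  2.42 -1.29  0.37  0.62] F [ 0.3 -0.7  0.2] op 0.999 gf 0.0
rot units [-0.0045 -0.003  -0.0002] | shift units now-frame [ 0.1   -0.006  0.611] | in target frame [ 0.103 -0.011  0.61 ] | world [  2.2  -3.5 -14.9]
```

View pics/w1.png

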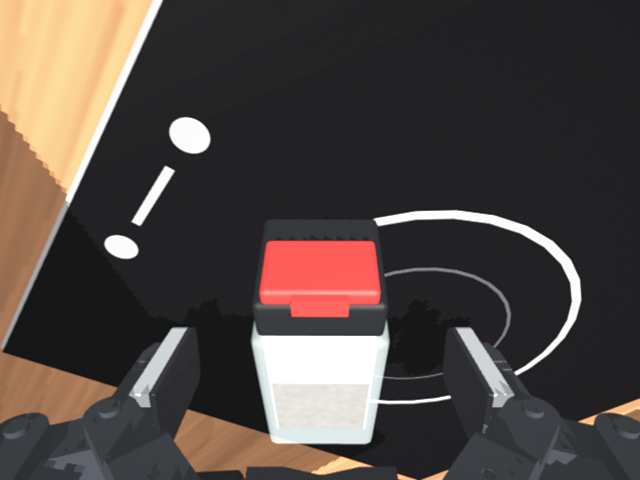

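The wrist view shows the shaker centred at column ~320 between the open fingers (175 and 490), cap up the image. Joint 4 is close to its limit, so I'll reduce the tilt to 15°.

Request:
step_arm([
  {"tx": 0.1, "ty": 0, "tz": 0, "ax": -0.004, "ay": 0.055, "az": 0},
  {"tx": 0, "ty": 0, "tz": 0, "ax": 0, "ay": 0.053, "az": 0},
  {"tx": 0, "ty": 0, "tz": 0, "ax": 0, "ay": 0, "az": 0},
])

```text
clock: 6.65
eef_pos: [395.8, -101.3, 53.1]
tcp_rot: [-3.136, 0.309, 2.19]
contact_force: [-0.2, 0.9, 0.6]
opening: 0.997
grasp_force: 0.0
```

```bash
python3 - <<'E'
from h import *
R=tilt(-15); g=np.array([400.4,-106.9,31]); plan(g,R)
E
```

```text
t 6.65 tcp [ 395.8 -101.3   53.1] q [-0.07  0.34  2.37 -0.81  0.33  0.08] F [-0.2  0.9  0.6] op 0.997 gf 0.0
rot units [-0.0043  0.03   -0.003 ] | shift units now-frame [-0.016  0.023  0.689] | in target frame [-0.048  0.018  0.688] | world [  3.6  -4.3 -16.3]
```

Request:
step_arm([
  {"tx": 0, "ty": 0, "tz": 0.35, "ax": -0.004, "ay": 0.03, "az": 0},
  {"tx": -0.04, "ty": 0.02, "tz": 0.34, "ax": 0, "ay": 0, "az": 0},
  {"tx": 0, "ty": 0, "tz": 0, "ax": 0, "ay": 0, "az": 0},
])

```text
clock: 7.02
eef_pos: [398.3, -105.6, 35.9]
tcp_rot: [-3.139, 0.262, 2.192]
contact_force: [-0.8, -0.1, -0.2]
opening: 1.0
grasp_force: 0.0
```

Request:
step_arm([
  {"tx": 0, "ty": 0, "tz": 0, "ax": 0, "ay": 0, "az": 0},
  {"tx": 0, "ty": 0, "tz": 0, "ax": 0, "ay": 0, "az": 0},
  {"tx": 0, "ty": 0, "tz": 0, "ax": 0, "ay": 0, "az": 0},
  {"tx": 0, "ty": 0, "tz": 0, "ax": 0, "ay": 0, "az": 0},
  {"tx": 0, "ty": 0, "tz": 0, "ax": 0, "ay": 0, "az": 0},
], gripper=0, newtons=40)

```text
clock: 7.65
eef_pos: [398.9, -105.5, 36.4]
tcp_rot: [-3.141, 0.262, 2.193]
contact_force: [-1.6, 3.0, 6.7]
opening: 0.51
grasp_force: 39.9
```

```bash
python3 - <<'E'
from h import *
R=tilt(-15); g=np.array([400.4,-106.9,31]); plan(g,R)
E
```

```text
t 7.65 tcp [ 398.9 -105.5   36.4] q [-0.11  0.38  2.35 -0.72  0.3  -0.06] F [-1.6  3.   6.7] op 0.51 gf 39.9
rot units [-0.0009  0.0001 -0.0011] | shift units now-frame [-0.024  0.017 -0.011] | in target frame [-0.024  0.017 -0.011] | world [ 0.6 -0.2  0.4]
```

Request:
step_arm([
  {"tx": -0.1, "ty": 0, "tz": -0.4, "ax": 0, "ay": 0, "az": 0},
  {"tx": -0.2, "ty": 0, "tz": -0.77, "ax": 0, "ay": 0, "az": 0},
  {"tx": -0.2, "ty": 0, "tz": -0.77, "ax": 0, "ay": 0, "az": 0},
  {"tx": -0.2, "ty": 0, "tz": -0.77, "ax": 0, "ay": 0, "az": 0},
  {"tx": -0.2, "ty": 0, "tz": -0.77, "ax": 0, "ay": 0, "az": 0},
])

```text
clock: 8.28
eef_pos: [397.9, -104.8, 126.4]
tcp_rot: [-3.14, 0.261, 2.192]
contact_force: [0.4, 0.3, -2.4]
opening: 0.513
grasp_force: 41.3
```

Request:
step_arm([
  {"tx": -0.2, "ty": 0, "tz": -0.77, "ax": 0, "ay": 0, "az": 0},
  {"tx": 0, "ty": 0, "tz": 0, "ax": 0, "ay": 0.09, "az": 0},
  {"tx": 0, "ty": 0, "tz": 0, "ax": 0, "ay": 0.09, "az": 0},
  {"tx": 0, "ty": 0, "tz": 0, "ax": 0, "ay": 0.09, "az": 0},
  {"tx": 0, "ty": 0, "tz": 0, "ax": 0, "ay": 0, "az": 0},
])

```text
clock: 8.9
eef_pos: [399.2, -106.1, 145.5]
tcp_rot: [-3.14, -0.162, 2.189]
contact_force: [0.2, 0.7, -2.4]
opening: 0.509
grasp_force: 41.4
```

```bash
python3 - <<'E'
from h import *
R=tilt(75); g=np.array([430,-130,140]); plan(g,R)
E
```

```text
t 8.9 tcp [ 399.2 -106.1  145.5] q [-0.33  0.25  2.09  0.11  0.94 -1.03] F [ 0.2  0.7 -2.4] op 0.509 gf 41.4
rot units [ 0.0013  0.73   -0.0032] | shift units now-frame [-1.729  0.45  -0.126] | in target frame [-0.599  0.441 -1.63 ] | world [ 34.2 -28.7  -3.9]
```

Request:
step_arm([
  {"tx": 0, "ty": 0, "tz": 0, "ax": 0, "ay": 0.092, "az": 0},
  {"tx": 0, "ty": 0, "tz": 0, "ax": 0, "ay": 0.092, "az": 0},
  {"tx": 0, "ty": 0, "tz": 0, "ax": 0, "ay": 0.092, "az": 0},
  {"tx": 0, "ty": 0, "tz": 0, "ax": 0, "ay": 0.092, "az": 0},
  {"tx": 0, "ty": 0, "tz": 0, "ax": 0, "ay": 0, "az": 0},
])

```text
clock: 9.52
eef_pos: [397.8, -105.0, 143.9]
tcp_rot: [-3.134, -0.74, 2.187]
contact_force: [-0.6, -0.5, -1.8]
opening: 0.509
grasp_force: 41.5
```

Request:
step_arm([
  {"tx": 0, "ty": 0, "tz": 0, "ax": 0, "ay": 0.09, "az": 0},
  {"tx": 0, "ty": 0, "tz": 0, "ax": 0, "ay": 0.09, "az": 0},
  {"tx": 0, "ty": 0, "tz": 0, "ax": 0, "ay": 0.09, "az": 0},
  {"tx": 0, "ty": 0, "tz": 0, "ax": 0, "ay": 0.09, "az": 0},
  {"tx": 0, "ty": 0, "tz": 0, "ax": 0, "ay": 0, "az": 0},
])

```text
clock: 10.15
eef_pos: [397.4, -103.9, 144.2]
tcp_rot: [-3.121, -1.304, 2.173]
contact_force: [-1.2, -0.2, -2.4]
opening: 0.51
grasp_force: 41.6
```

```bash
python3 - <<'E'
from h import *
R=tilt(75); g=np.array([430,-130,140]); plan(g,R)
p,d,K,T=grab("scene"); cv2.imwrite("pics/s1.png",p[...,::-1])
E
```

```text
t 10.15 tcp [ 397.4 -103.9  144.2] q [-0.55  0.87  1.65  0.4   1.89 -1.32] F [-1.2 -0.2 -2.4] op 0.51 gf 41.6
rot units [-0.0005  0.0029 -0.0035] | shift units now-frame [-0.583  0.451 -1.748] | in target frame [-0.578  0.449 -1.75 ] | world [ 36.  -30.8  -2.6]
```

View pics/s1.png

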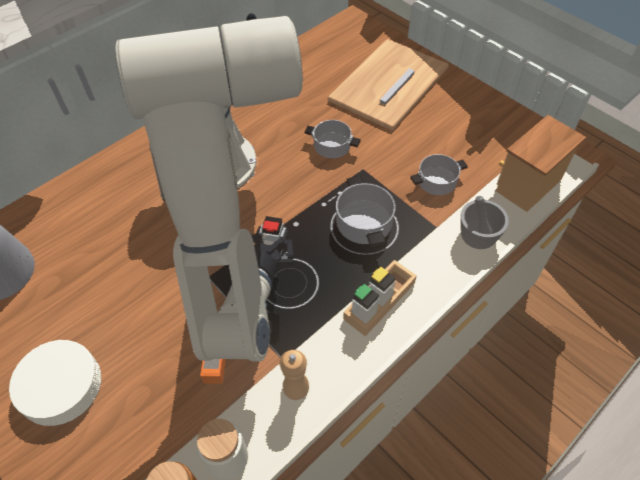

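The scene view shows the shaker upright in the gripper at (271,228), flap up, with the wrist clear of the grinder (292,362).

Request:
step_arm([
  {"tx": -0.63, "ty": 0.12, "tz": 0.34, "ax": 0, "ay": 0.003, "az": -0.003},
  {"tx": -0.63, "ty": 0.12, "tz": 0.34, "ax": 0, "ay": 0, "az": 0},
  {"tx": -0.63, "ty": 0.12, "tz": 0.34, "ax": 0, "ay": 0, "az": 0},
  {"tx": -0.63, "ty": 0.12, "tz": 0.34, "ax": 0, "ay": 0, "az": 0},
  {"tx": 0, "ty": 0, "tz": 0, "ax": 0, "ay": 0, "az": 0},
])

```text
clock: 10.82
eef_pos: [398.0, -83.6, 74.9]
tcp_rot: [3.134, -1.313, 2.201]
contact_force: [-1.3, -1.0, -2.3]
opening: 0.513
grasp_force: 41.6
```

```bash
python3 - <<'E'
from h import *
R=tilt(75); g=np.array([397,-85,67]); plan(g,R)
E
```

```text
t 10.82 tcp [398.  -83.6  74.9] q [-0.53  0.97  1.64  0.42  1.79 -1.36] F [-1.3 -1.  -2.3] op 0.513 gf 41.6
rot units [ 0.0006 -0.0025  0.0011] | shift units now-frame [-0.309 -0.066 -0.18 ] | in target frame [-0.31  -0.066 -0.179] | world [ 2.4 -6.1 -6.3]
```

Creeping down in 2 mm rows.

Request:
step_arm([
  {"tx": -0.077, "ty": 0, "tz": 0.02, "ax": 0, "ay": 0, "az": 0},
  {"tx": -0.077, "ty": 0, "tz": 0.02, "ax": 0, "ay": 0, "az": 0},
  {"tx": 0, "ty": 0, "tz": 0, "ax": 0, "ay": 0, "az": 0},
])

```text
clock: 11.2
eef_pos: [398.8, -84.5, 72.3]
tcp_rot: [3.129, -1.31, 2.205]
contact_force: [0.4, -0.4, -3.4]
opening: 0.508
grasp_force: 41.6
```

Request:
step_arm([
  {"tx": -0.05, "ty": 0, "tz": 0.013, "ax": 0, "ay": 0, "az": 0},
  {"tx": 0, "ty": 0, "tz": 0, "ax": 0, "ay": 0, "az": 0},
])

```text
clock: 11.45
eef_pos: [398.7, -84.3, 70.9]
tcp_rot: [3.129, -1.311, 2.205]
contact_force: [1.0, 0.2, -2.9]
opening: 0.509
grasp_force: 41.6
```

Request:
step_arm([
  {"tx": -0.04, "ty": 0, "tz": 0.01, "ax": 0, "ay": 0, "az": 0},
  {"tx": 0, "ty": 0, "tz": 0, "ax": 0, "ay": 0, "az": 0},
])

```text
clock: 11.7
eef_pos: [398.6, -84.3, 69.8]
tcp_rot: [3.13, -1.311, 2.205]
contact_force: [-0.6, -0.6, -2.1]
opening: 0.508
grasp_force: 41.6
```

Request:
step_arm([
  {"tx": -0.04, "ty": 0, "tz": 0.01, "ax": 0, "ay": 0, "az": 0},
  {"tx": 0, "ty": 0, "tz": 0, "ax": 0, "ay": 0, "az": 0},
])

```text
clock: 11.95
eef_pos: [398.7, -84.3, 68.8]
tcp_rot: [3.13, -1.311, 2.205]
contact_force: [0.3, 0.2, -2.9]
opening: 0.517
grasp_force: 41.6
```

Request:
step_arm([
  {"tx": -0.04, "ty": 0, "tz": 0.01, "ax": 0, "ay": 0, "az": 0},
  {"tx": 0, "ty": 0, "tz": 0, "ax": 0, "ay": 0, "az": 0},
])

```text
clock: 12.2
eef_pos: [398.7, -84.3, 68.5]
tcp_rot: [3.129, -1.312, 2.205]
contact_force: [1.2, -0.1, 5.5]
opening: 0.507
grasp_force: 42.1
```

Request:
step_arm([
  {"tx": -0.03, "ty": 0, "tz": 0.008, "ax": 0, "ay": 0, "az": 0},
  {"tx": 0, "ty": 0, "tz": 0, "ax": 0, "ay": 0, "az": 0},
])

```text
clock: 12.45
eef_pos: [398.7, -84.3, 68.5]
tcp_rot: [3.128, -1.313, 2.206]
contact_force: [2.0, -2.8, 9.7]
opening: 0.516
grasp_force: 42.4
```

Request:
step_arm([
  {"tx": 0, "ty": 0, "tz": 0, "ax": 0, "ay": 0, "az": 0},
  {"tx": 0, "ty": 0, "tz": 0, "ax": 0, "ay": 0, "az": 0},
  {"tx": 0, "ty": 0, "tz": 0, "ax": 0, "ay": 0, "az": 0},
], gripper=0.85)

```text
clock: 12.82
eef_pos: [398.6, -84.3, 66.8]
tcp_rot: [3.13, -1.311, 2.204]
contact_force: [0.3, -0.7, -0.2]
opening: 0.847
grasp_force: 0.0
```

Request:
step_arm([
  {"tx": 0.19, "ty": 0, "tz": -0.05, "ax": 0, "ay": 0, "az": 0},
  {"tx": 0.77, "ty": 0, "tz": -0.2, "ax": 0, "ay": 0, "az": 0},
  {"tx": 0.77, "ty": 0, "tz": -0.2, "ax": 0, "ay": 0, "az": 0},
  {"tx": 0.77, "ty": 0, "tz": -0.2, "ax": 0, "ay": 0, "az": 0},
  {"tx": 0.77, "ty": 0, "tz": -0.2, "ax": 0, "ay": 0, "az": 0},
])

```text
clock: 13.45
eef_pos: [398.3, -84.1, 153.2]
tcp_rot: [3.128, -1.31, 2.206]
contact_force: [0.8, -0.2, 0.4]
opening: 0.848
grasp_force: 0.0
```

Request:
step_arm([
  {"tx": 0, "ty": 0, "tz": 0, "ax": 0, "ay": -0.1, "az": 0},
  {"tx": 0, "ty": 0, "tz": 0, "ax": 0, "ay": -0.1, "az": 0},
  {"tx": 0, "ty": 0, "tz": 0, "ax": 0, "ay": -0.1, "az": 0},
  {"tx": 0, "ty": 0, "tz": 0, "ax": 0, "ay": -0.1, "az": 0},
  {"tx": 0, "ty": 0, "tz": 0, "ax": 0, "ay": 0, "az": 0},
])

```text
clock: 14.08
eef_pos: [398.0, -83.4, 153.8]
tcp_rot: [3.135, -0.68, 2.198]
contact_force: [0.8, 0.4, 0.1]
opening: 0.85
grasp_force: 0.0
```

```bash
cat > cap.py <<'E'
from h import *
for n in ("scene","top"):
    p,d,K,T=grab(n); C=cloud(d,K,T); C[d==0]=np.nan; X,Y,Z=np.moveaxis(C,-1,0)
    h=cv2.cvtColor(p,cv2.COLOR_RGB2HSV); m=((h[...,0]<6)|(h[...,0]>174))&(h[...,1]>170)&(Z>80)&(X>330)&(X<740)&(abs(Y)<170)
    q=C[m]
    if len(q)>20: print(n,len(q),np.median(q,0).round(1),cv2.minAreaRect(q[q[:,2]>np.median(q[:,2])-3][:,:2].astype(np.float32)),q.min(0).round(0),q.max(0).round(0))
E
python3 - <<'E'
import cap
from h import *
R=tilt(0); g=np.array([393.5,-77.2,150]); plan(g,R)
E
```

```text
top 214 [400.  -82.7 105.6] ((400.0570983886719, -83.81692504882812), (33.48582077026367, 23.99709129333496), 36.089744567871094) [ 381. -100.   98.] [418. -65. 110.]
t 14.18 tcp [398.2 -83.9 152.3] q [-0.45  0.49  1.88  0.31  1.4  -1.23] F [-0.6 -0.5  0.2] op 0.851 gf 0.0
rot units [ 2.400e-03 -4.356e-01  4.000e-04] | shift units now-frame [0.348 0.004 0.092] | in target frame [ 0.328  0.004 -0.149] | world [-4.7  6.7  3.7]
```

Request:
step_arm([
  {"tx": 0, "ty": 0, "tz": 0, "ax": 0, "ay": -0.11, "az": 0},
  {"tx": 0, "ty": 0, "tz": 0, "ax": 0, "ay": -0.11, "az": 0},
  {"tx": 0, "ty": 0, "tz": 0, "ax": 0, "ay": -0.11, "az": 0},
  {"tx": 0, "ty": 0, "tz": 0, "ax": 0, "ay": -0.106, "az": 0},
  {"tx": 0, "ty": 0, "tz": 0, "ax": 0, "ay": 0, "az": -0.11},
], gripper=1)

```text
clock: 14.8
eef_pos: [396.6, -83.1, 150.9]
tcp_rot: [3.141, 0.001, 2.367]
contact_force: [0.1, 0.3, -0.1]
opening: 1.001
grasp_force: 0.0
```

Request:
step_arm([
  {"tx": 0, "ty": 0, "tz": 0, "ax": 0, "ay": 0, "az": -0.11},
  {"tx": 0, "ty": 0, "tz": 0, "ax": 0, "ay": 0, "az": -0.11},
  {"tx": 0, "ty": 0, "tz": 0, "ax": 0, "ay": 0, "az": -0.11},
  {"tx": 0, "ty": 0, "tz": 0, "ax": 0, "ay": 0, "az": -0.11},
  {"tx": 0, "ty": 0, "tz": 0, "ax": 0, "ay": 0, "az": -0.11},
])

```text
clock: 15.42
eef_pos: [397.9, -84.3, 150.5]
tcp_rot: [3.14, -0.001, -3.049]
contact_force: [-0.1, 0.4, -0.1]
opening: 1.0
grasp_force: 0.0
```

Request:
step_arm([
  {"tx": 0, "ty": 0, "tz": 0, "ax": 0, "ay": 0, "az": -0.11},
  {"tx": 0, "ty": 0, "tz": 0, "ax": 0, "ay": 0, "az": -0.11},
  {"tx": 0, "ty": 0, "tz": 0, "ax": 0, "ay": 0, "az": -0.11},
  {"tx": 0, "ty": 0, "tz": 0, "ax": 0, "ay": 0, "az": -0.01},
  {"tx": 0, "ty": 0, "tz": 0, "ax": 0, "ay": 0, "az": 0},
])

```text
clock: 16.05
eef_pos: [398.0, -84.2, 150.9]
tcp_rot: [-3.141, 0.002, -2.523]
contact_force: [0.6, -0.3, -0.2]
opening: 1.002
grasp_force: 0.0
```

```bash
cat >> h.py <<'E'
def az(deg): a=np.radians(deg); return np.array([np.cos(a),np.sin(a),0])
E
python3 - <<'E'
from h import *
R=tilt(0,az(216.3)); g=np.array([394.2,-77,71]); plan(g,R)
E
```

```text
t 16.05 tcp [398.  -84.2 150.9] q [-0.21  0.16  2.18  0.    0.8  -2.4 ] F [ 0.6 -0.3 -0.2] op 1.002 gf 0.0
rot units [-0.0003  0.0011 -0.0095] | shift units now-frame [-0.037  0.326  2.958] | in target frame [-0.047  0.324  2.958] | world [ -3.8   7.2 -73.9]
```

Request:
step_arm([
  {"tx": -0.04, "ty": 0.325, "tz": 0, "ax": 0, "ay": 0, "az": -0.009},
  {"tx": 0, "ty": 0, "tz": 0.8, "ax": 0, "ay": 0, "az": 0},
  {"tx": 0, "ty": 0, "tz": 0.8, "ax": 0, "ay": 0, "az": 0},
  {"tx": 0, "ty": 0, "tz": 0.8, "ax": 0, "ay": 0, "az": 0},
  {"tx": 0, "ty": 0, "tz": 0.55, "ax": 0, "ay": 0, "az": 0},
])

```text
clock: 16.68
eef_pos: [394.0, -76.5, 77.0]
tcp_rot: [-3.14, 0.002, -2.506]
contact_force: [-0.1, -0.3, 0.1]
opening: 0.995
grasp_force: 0.0
```

Request:
step_arm([
  {"tx": 0, "ty": 0, "tz": 0, "ax": 0, "ay": 0, "az": 0},
  {"tx": 0, "ty": 0, "tz": 0, "ax": 0, "ay": 0, "az": 0},
  {"tx": 0, "ty": 0, "tz": 0, "ax": 0, "ay": 0, "az": 0},
  {"tx": 0, "ty": 0, "tz": 0, "ax": 0, "ay": 0, "az": 0},
  {"tx": 0, "ty": 0, "tz": 0, "ax": 0, "ay": 0, "az": 0},
], gripper=0, newtons=40)

```text
clock: 17.3
eef_pos: [394.9, -76.9, 78.4]
tcp_rot: [-3.139, 0.004, -2.505]
contact_force: [-1.7, 1.4, 6.2]
opening: 0.508
grasp_force: 41.4
```

```bash
python3 - <<'E'
from h import *
R=tilt(0,az(216.3)); g=np.array([394.2,-77,71]); plan(g,R)
E
```

```text
t 17.3 tcp [394.9 -76.9  78.4] q [-0.2   0.3   2.24  0.    0.6  -2.41] F [-1.7  1.4  6.2] op 0.508 gf 41.4
rot units [-0.0019  0.0024  0.0018] | shift units now-frame [0.025 0.013 0.054] | in target frame [0.024 0.013 0.055] | world [-0.7 -0.1 -1.4]
```

Request:
step_arm([
  {"tx": 0, "ty": 0, "tz": -0.4, "ax": 0, "ay": 0, "az": 0},
  {"tx": 0, "ty": 0, "tz": -0.9, "ax": 0, "ay": 0, "az": 0},
  {"tx": 0, "ty": 0, "tz": -0.9, "ax": 0, "ay": 0, "az": 0},
  {"tx": 0, "ty": 0, "tz": -0.9, "ax": 0, "ay": 0, "az": 0},
  {"tx": 0, "ty": 0, "tz": -0.9, "ax": 0, "ay": 0, "az": 0},
])

```text
clock: 17.92
eef_pos: [393.9, -76.9, 179.0]
tcp_rot: [-3.139, 0.003, -2.505]
contact_force: [0.6, 0.5, -2.1]
opening: 0.509
grasp_force: 41.4
```

Request:
step_arm([
  {"tx": 0, "ty": 0, "tz": -0.9, "ax": 0, "ay": 0, "az": 0.1},
  {"tx": 0, "ty": 0, "tz": -0.9, "ax": 0, "ay": 0, "az": 0.1},
  {"tx": 0, "ty": 0, "tz": -0.9, "ax": 0, "ay": 0, "az": 0.1},
  {"tx": 0, "ty": 0, "tz": 0, "ax": 0, "ay": 0, "az": 0.1},
  {"tx": 0, "ty": 0, "tz": 0, "ax": 0, "ay": 0, "az": 0.1},
])

```text
clock: 18.55
eef_pos: [393.7, -76.9, 246.1]
tcp_rot: [3.141, 0.005, 2.988]
contact_force: [-0.2, 0.4, -1.8]
opening: 0.506
grasp_force: 41.4
```

Request:
step_arm([
  {"tx": 0, "ty": 0, "tz": 0, "ax": 0, "ay": 0, "az": 0.1},
  {"tx": 0, "ty": 0, "tz": 0, "ax": 0, "ay": 0, "az": 0.1},
  {"tx": 0, "ty": 0, "tz": 0, "ax": 0, "ay": 0, "az": 0.1},
  {"tx": 0, "ty": 0, "tz": 0, "ax": 0, "ay": 0, "az": 0.1},
  {"tx": 0, "ty": 0, "tz": 0, "ax": 0, "ay": 0, "az": 0.1},
])

```text
clock: 19.18
eef_pos: [393.5, -76.9, 245.6]
tcp_rot: [3.139, 0.002, 2.202]
contact_force: [0.1, 0.6, -2.4]
opening: 0.508
grasp_force: 41.4
```

Request:
step_arm([
  {"tx": 0, "ty": 0, "tz": 0, "ax": 0, "ay": 0, "az": 0.1},
  {"tx": 0, "ty": 0, "tz": 0, "ax": 0, "ay": 0, "az": 0.1},
  {"tx": 0, "ty": 0, "tz": 0, "ax": 0, "ay": 0, "az": 0.1},
  {"tx": 0, "ty": 0, "tz": 0, "ax": 0, "ay": 0, "az": 0.05},
  {"tx": 0, "ty": 0, "tz": 0, "ax": 0, "ay": 0, "az": 0},
])

```text
clock: 19.8
eef_pos: [393.6, -76.9, 245.6]
tcp_rot: [3.138, 0.001, 1.658]
contact_force: [0.0, -0.1, -1.5]
opening: 0.51
grasp_force: 41.4
```

```bash
python3 - <<'E'
from h import *
R=tilt(0,az(94.4)); plan([661,46,245],R,False)
E
```

```text
t 19.8 tcp [393.6 -76.9 245.6] q [-0.2   0.    2.09  0.    1.04 -0.28] F [ 0.  -0.1 -1.5] op 0.51 gf 41.4
rot units [0.0025 0.0003 0.0068] | shift units now-frame [ 3.963 11.083  0.066] | in target frame [ 4.08  11.04   0.024] | world [267.4 122.9  -0.6]
```

Request:
step_arm([
  {"tx": 0.34, "ty": 0.9, "tz": -0.1, "ax": 0.0025, "ay": 0, "az": 0.007},
  {"tx": 0.34, "ty": 0.9, "tz": -0.1, "ax": 0, "ay": 0, "az": 0},
  {"tx": 0.34, "ty": 0.9, "tz": -0.1, "ax": 0, "ay": 0, "az": 0},
  {"tx": 0.34, "ty": 0.9, "tz": -0.1, "ax": 0, "ay": 0, "az": 0},
  {"tx": 0.34, "ty": 0.9, "tz": 0, "ax": 0, "ay": 0, "az": 0},
])

```text
clock: 20.42
eef_pos: [503.4, -25.4, 255.7]
tcp_rot: [3.142, 0.0, 1.649]
contact_force: [0.3, -0.3, -2.7]
opening: 0.506
grasp_force: 41.6
```

Request:
step_arm([
  {"tx": 0.34, "ty": 0.9, "tz": 0, "ax": 0, "ay": 0, "az": 0},
  {"tx": 0.34, "ty": 0.9, "tz": 0, "ax": 0, "ay": 0, "az": 0},
  {"tx": 0.34, "ty": 0.9, "tz": 0, "ax": 0, "ay": 0, "az": 0},
  {"tx": 0.34, "ty": 0.9, "tz": 0, "ax": 0, "ay": 0, "az": 0},
  {"tx": 0.34, "ty": 0.9, "tz": 0, "ax": 0, "ay": 0, "az": 0},
])

```text
clock: 21.05
eef_pos: [612.1, 25.5, 255.3]
tcp_rot: [-3.141, 0.0, 1.649]
contact_force: [-0.3, 0.6, -2.8]
opening: 0.508
grasp_force: 41.6
```

Request:
step_arm([
  {"tx": 0.34, "ty": 0.9, "tz": 0, "ax": 0, "ay": 0, "az": 0},
  {"tx": 0.34, "ty": 0.9, "tz": 0, "ax": 0, "ay": 0, "az": 0},
  {"tx": 0, "ty": 0.24, "tz": 0, "ax": 0, "ay": 0, "az": 0},
  {"tx": 0, "ty": 0, "tz": 0, "ax": 0, "ay": 0, "az": 0},
])

```text
clock: 21.55
eef_pos: [660.8, 45.7, 255.0]
tcp_rot: [-3.14, 0.001, 1.648]
contact_force: [0.2, 0.2, -1.4]
opening: 0.512
grasp_force: 41.7
```

```bash
python3 - <<'E'
from h import *
import cap
R=tilt(0,az(94.4)); plan([661,46,245],R,False)
p,d,K,T=grab("wrist"); cv2.imwrite("pics/w2.png",p[...,::-1]); np.savez("w2.npz",p=p,d=d,K=K,T=T)
C=cloud(d,K,T); Z=C[...,2]; X,Y=C[...,0],C[...,1]
m=(d>0)&(abs(Z-95)<3)&(X>600)&(X<740)&(abs(Y)<150)
q=C[m]; print(len(q),q.min(0).round(1),q.max(0).round(1),cv2.minAreaRect(q[:,:2].astype(np.float32)) if len(q) else 0)
E
```

```text
t 21.65 tcp [660.5  45.6 255.2] q [ 0.07  0.41  1.55 -0.    1.18 -0.01] F [-0.1  0.7 -2.7] op 0.505 gf 41.7
rot units [-0.0007  0.0003 -0.0004] | shift units now-frame [0.016 0.024 0.406] | in target frame [0.015 0.023 0.406] | world [  0.5   0.4 -10.2]
2923 [625.1  32.8  92. ] [693.7  82.8  97.2] ((659.5411987304688, 58.00080490112305), (66.1092529296875, 45.067481994628906), 4.723305702209473)
```

View pics/w2.png

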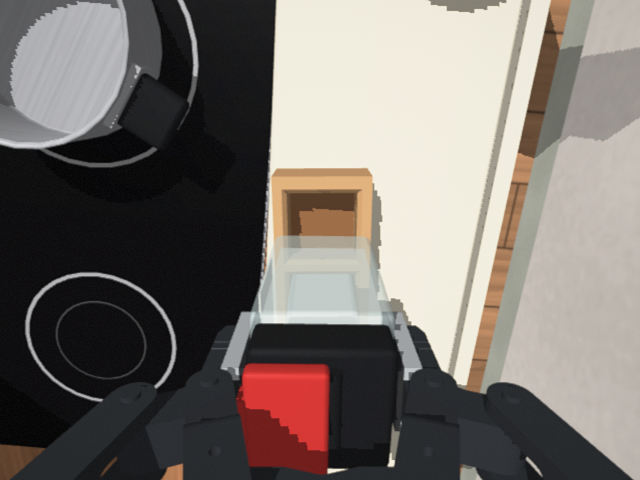

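The wrist view shows the empty pocket at (322,215), straight ahead of the held shaker with its red flap to the front (left in the picture, 285,415). The wrist gives the pocket centre as (660.6, 45.5), matching the top camera.

```bash
python3 - <<'E'
from h import *
z=np.load("w2.npz"); p,d,K,T=z["p"],z["d"],z["K"],z["T"]; C=cloud(d,K,T); 
R=tilt(0,az(94.45)); L=(C-np.array([660.5,45.6,255.2]))@R
h=cv2.cvtColor(p,cv2.COLOR_RGB2HSV)
red=((h[...,0]<6)|(h[...,0]>174))&(h[...,1]>170)&(d>0)
q=L[red]; print("red",len(q),np.percentile(q,[1,50,99],axis=0).round(1).tolist())
cap=(h[...,2]<70)&(d>0)&(abs(L[...,1])<21)&(abs(L[...,0])<40)&(L[...,2]<-12)&(L[...,2]>-26)
q=L[cap]; print("cap",len(q),np.percentile(q,[1,50,99],axis=0).round(1).tolist())
gl=(d>0)&(abs(L[...,1])<24)&(abs(L[...,0])<40)&(L[...,2]<5)&(L[...,2]>-8)
q=L[gl]; print("glass",len(q),np.percentile(q,[1,50,99],axis=0).round(1).tolist())
gl=(d>0)&(abs(L[...,1])<24)&(abs(L[...,0])<40)&(L[...,2]<75)&(L[...,2]>30)
q=L[gl]; print("glass low",len(q),np.percentile(q,[1,50,99],axis=0).round(1).tolist())
v,u=np.where(cap); print(u.min(),u.max(),v.min(),v.max())
E
```

```text
red 8967 [[-12.1, -21.4, -28.5], [5.9, -9.3, -27.2], [18.2, 1.3, -22.5]]
cap 11101 [[-16.8, -18.5, -24.8], [12.7, 7.9, -21.2], [21.3, 19.2, -12.4]]
glass 4004 [[10.5, -23.4, -7.8], [22.1, -0.0, -3.3], [23.4, 23.5, 4.8]]
glass low 3369 [[21.9, -20.6, 30.3], [22.9, 0.4, 46.7], [23.6, 20.9, 69.0]]
247 397 329 468
```

Request:
step_arm([
  {"tx": -0.02, "ty": 0.01, "tz": 0.4, "ax": 0, "ay": 0, "az": 0},
  {"tx": 0, "ty": 0, "tz": 0.8, "ax": 0, "ay": 0, "az": 0},
  {"tx": 0, "ty": 0, "tz": 0.8, "ax": 0, "ay": 0, "az": 0},
  {"tx": 0, "ty": 0, "tz": 0.8, "ax": 0, "ay": 0, "az": 0},
  {"tx": 0, "ty": 0, "tz": 0.4, "ax": 0, "ay": 0, "az": 0},
])

```text
clock: 22.32
eef_pos: [660.7, 45.4, 172.9]
tcp_rot: [-3.139, 0.0, 1.647]
contact_force: [0.1, -0.4, -3.5]
opening: 0.51
grasp_force: 41.7
```

Request:
step_arm([
  {"tx": 0, "ty": 0, "tz": 0.15, "ax": 0, "ay": 0, "az": 0},
  {"tx": 0, "ty": 0, "tz": 0.15, "ax": 0, "ay": 0, "az": 0},
  {"tx": 0, "ty": 0, "tz": 0.0, "ax": 0, "ay": 0, "az": 0},
])

```text
clock: 22.7
eef_pos: [661.8, 45.5, 168.1]
tcp_rot: [3.141, 0.0, 1.647]
contact_force: [1.0, 0.1, -3.0]
opening: 0.51
grasp_force: 41.7
```

Request:
step_arm([
  {"tx": 0, "ty": 0, "tz": 0.08, "ax": 0, "ay": 0, "az": 0},
  {"tx": 0, "ty": 0, "tz": 0.08, "ax": 0, "ay": 0, "az": 0},
  {"tx": 0, "ty": 0, "tz": 0.0, "ax": 0, "ay": 0, "az": 0},
])

```text
clock: 23.08
eef_pos: [661.5, 45.4, 163.7]
tcp_rot: [-3.142, 0.0, 1.647]
contact_force: [-0.1, -1.1, -2.2]
opening: 0.508
grasp_force: 42.1
```

Request:
step_arm([
  {"tx": -0.01, "ty": -0.025, "tz": 0.1, "ax": 0, "ay": 0, "az": 0},
  {"tx": 0, "ty": 0, "tz": 0.1, "ax": 0, "ay": 0, "az": 0},
  {"tx": 0, "ty": 0, "tz": 0.0, "ax": 0, "ay": 0, "az": 0},
])

```text
clock: 23.45
eef_pos: [660.8, 45.2, 158.3]
tcp_rot: [-3.141, 0.0, 1.647]
contact_force: [0.6, 0.6, -2.5]
opening: 0.509
grasp_force: 42.1
```

Request:
step_arm([
  {"tx": 0, "ty": 0, "tz": 0.1, "ax": 0, "ay": 0, "az": 0},
  {"tx": 0, "ty": 0, "tz": 0.1, "ax": 0, "ay": 0, "az": 0},
  {"tx": 0, "ty": 0, "tz": 0.0, "ax": 0, "ay": 0, "az": 0},
])

```text
clock: 23.82
eef_pos: [660.8, 45.1, 153.4]
tcp_rot: [-3.141, 0.0, 1.647]
contact_force: [-0.3, -0.1, -2.4]
opening: 0.508
grasp_force: 42.1
```

Request:
step_arm([
  {"tx": 0, "ty": 0, "tz": 0.1, "ax": 0, "ay": 0, "az": 0},
  {"tx": 0, "ty": 0, "tz": 0.1, "ax": 0, "ay": 0, "az": 0},
  {"tx": 0, "ty": 0, "tz": 0.0, "ax": 0, "ay": 0, "az": 0},
])

```text
clock: 24.2
eef_pos: [660.8, 45.2, 148.4]
tcp_rot: [-3.141, 0.0, 1.647]
contact_force: [-0.6, 0.3, -2.8]
opening: 0.511
grasp_force: 42.1
```

Sliding in freely; about 8 mm left.

Request:
step_arm([
  {"tx": 0, "ty": 0, "tz": 0.1, "ax": 0, "ay": 0, "az": 0},
  {"tx": 0, "ty": 0, "tz": 0.1, "ax": 0, "ay": 0, "az": 0},
  {"tx": 0, "ty": 0, "tz": 0.0, "ax": 0, "ay": 0, "az": 0},
])

```text
clock: 24.58
eef_pos: [660.8, 45.1, 143.5]
tcp_rot: [-3.141, 0.0, 1.647]
contact_force: [-0.0, -0.1, -1.9]
opening: 0.506
grasp_force: 42.1
```

Request:
step_arm([
  {"tx": 0, "ty": 0, "tz": 0.04, "ax": 0, "ay": 0, "az": 0},
  {"tx": 0, "ty": 0, "tz": 0.04, "ax": 0, "ay": 0, "az": 0},
  {"tx": 0, "ty": 0, "tz": 0.0, "ax": 0, "ay": 0, "az": 0},
])

```text
clock: 24.95
eef_pos: [660.9, 45.2, 141.6]
tcp_rot: [-3.141, 0.0, 1.647]
contact_force: [-0.8, 1.0, -2.9]
opening: 0.511
grasp_force: 42.1
```

Request:
step_arm([
  {"tx": 0, "ty": 0, "tz": 0.03, "ax": 0, "ay": 0, "az": 0},
  {"tx": 0, "ty": 0, "tz": 0.0, "ax": 0, "ay": 0, "az": 0},
])

```text
clock: 25.2
eef_pos: [660.9, 45.2, 140.9]
tcp_rot: [-3.141, 0.0, 1.647]
contact_force: [-0.3, 0.1, -3.2]
opening: 0.511
grasp_force: 42.1
```

Request:
step_arm([
  {"tx": 0, "ty": 0, "tz": 0.03, "ax": 0, "ay": 0, "az": 0},
  {"tx": 0, "ty": 0, "tz": 0.0, "ax": 0, "ay": 0, "az": 0},
])

```text
clock: 25.45
eef_pos: [661.0, 45.2, 140.5]
tcp_rot: [3.142, 0.0, 1.647]
contact_force: [-0.2, -0.1, 1.3]
opening: 0.507
grasp_force: 42.4
```

Request:
step_arm([
  {"tx": 0, "ty": 0, "tz": 0.03, "ax": 0, "ay": 0, "az": 0},
  {"tx": 0, "ty": 0, "tz": 0.0, "ax": 0, "ay": 0, "az": 0},
])

```text
clock: 25.7
eef_pos: [661.1, 45.3, 140.5]
tcp_rot: [3.141, 0.0, 1.647]
contact_force: [-3.0, 0.1, 8.1]
opening: 0.51
grasp_force: 43.2
```

Request:
step_arm([
  {"tx": 0, "ty": 0, "tz": 0.03, "ax": 0, "ay": 0, "az": 0},
  {"tx": 0, "ty": 0, "tz": 0.0, "ax": 0, "ay": 0, "az": 0},
])

```text
clock: 25.95
eef_pos: [661.1, 45.2, 140.5]
tcp_rot: [3.141, 0.0, 1.647]
contact_force: [-4.5, 0.2, 13.5]
opening: 0.507
grasp_force: 43.9
```

Bottomed at TCP z 140.5 (predicted 140.4). Releasing and rising.

Request:
step_arm([
  {"tx": 0, "ty": 0, "tz": 0, "ax": 0, "ay": 0, "az": 0},
  {"tx": 0, "ty": 0, "tz": 0, "ax": 0, "ay": 0, "az": 0},
  {"tx": 0, "ty": 0, "tz": 0, "ax": 0, "ay": 0, "az": 0},
  {"tx": 0, "ty": 0, "tz": 0, "ax": 0, "ay": 0, "az": 0},
], gripper=0.9)

```text
clock: 26.45
eef_pos: [660.9, 45.2, 138.5]
tcp_rot: [-3.141, 0.0, 1.647]
contact_force: [-1.0, 0.4, -0.3]
opening: 0.9
grasp_force: 0.0
```

Request:
step_arm([
  {"tx": 0, "ty": 0, "tz": -0.3, "ax": 0, "ay": 0, "az": 0},
  {"tx": 0, "ty": 0, "tz": -0.9, "ax": 0, "ay": 0, "az": 0},
  {"tx": 0, "ty": 0, "tz": -0.9, "ax": 0, "ay": 0, "az": 0},
  {"tx": 0, "ty": 0, "tz": -0.9, "ax": 0, "ay": 0, "az": 0},
  {"tx": 0, "ty": 0, "tz": -0.9, "ax": 0, "ay": 0, "az": 0},
])

```text
clock: 27.08
eef_pos: [661.0, 45.2, 237.6]
tcp_rot: [3.141, 0.0, 1.647]
contact_force: [1.3, 0.3, -0.2]
opening: 0.9
grasp_force: 0.0
```

Request:
step_arm([
  {"tx": 0, "ty": -0.9, "tz": -0.9, "ax": 0, "ay": 0, "az": 0},
  {"tx": 0, "ty": -0.9, "tz": 0, "ax": 0, "ay": 0, "az": 0},
  {"tx": 0, "ty": -0.9, "tz": 0, "ax": 0, "ay": 0, "az": 0},
  {"tx": 0, "ty": -0.9, "tz": 0, "ax": 0, "ay": 0, "az": 0},
  {"tx": 0, "ty": -0.9, "tz": 0, "ax": 0, "ay": 0, "az": 0},
])

```text
clock: 27.7
eef_pos: [548.2, 36.6, 259.4]
tcp_rot: [3.141, 0.0, 1.647]
contact_force: [-0.7, -0.7, -0.2]
opening: 0.903
grasp_force: 0.0
```

```bash
python3 - <<'E'
from h import *
import cap
for n in("top","scene"):
    p,d,K,T=grab(n); cv2.imwrite(f"pics/{n}3.png",p[...,::-1]); np.savez(n+"0.npz",p=p,d=d,K=K,T=T)
    C=cloud(d,K,T); h=cv2.cvtColor(p,cv2.COLOR_RGB2HSV).astype(int)
    for nm,mm in dict(red=((h[...,0]<6)|(h[...,0]>174))&(h[...,1]>170)&(h[...,2]>80),yel=(abs(h[...,0]-27)<5)&(h[...,1]>150)&(h[...,2]>120),green=(abs(h[...,0]-65)<15)&(h[...,1]>120)).items():
        q=C[mm&(d>0)&(abs(C[...,2]-165)<8)&(C[...,0]>600)]; print(n,nm,len(q), np.median(q,0).round(1) if len(q) else 0)
plan([300,300,300],tilt(0,az(94.4)),False)
E
python3 m.py
```

```text
top red 0 0
top yel 0 0
top green 0 0
scene red 0 0
scene yel 0 0
scene green 0 0
t 27.9 tcp [549.3  36.7 259.5] q [ 0.06  0.23  1.79 -0.    1.12 -0.01] F [ 0.8 -0.2 -0.1] op 0.901 gf 0.0
rot units [ 0.0009  0.0002 -0.0006] | shift units now-frame [11.256 -9.143 -1.637] | in target frame [11.266 -9.134 -1.62 ] | world [-249.3  263.3   40.5]
top
red [486 234  15  13  71] [ 467.9 -335.1   41.1]
rack [381 114   6  33 126] ((672.2630615234375, -100.15846252441406), (10.557615280151367, 65.30365753173828), 89.09455871582031) [ 662.4 -100.    94.2] [ 640. -105.   91.] [705. -94.  98.]
pot [502.8800478  140.41674501] 25.251097108122778 38
handle 0 nan
ring [130 195  25  39 682] [505.39972125 404.81308072] 24.37114671223759
ring [389 210  27  65 116] [ 456.97339973 -110.79379764] 70.44437857518078
ring [595 288  19  59 159] [ 300.43139257 -656.98911958] 87.69235218898432
hob ((461.83416748046875, 18.81768798828125), (540.8181762695312, 300.1056823730469), 88.05926513671875) 5.53527719796773
scene
red [209 335  14   3  31] [ 464.5 -340.7   41.4]
rack [343 272  74  58 520] ((665.9627685546875,
[... 359 characters left out ...]
8662775653064
ring [350 214  23  15 119] [450.22330621 151.31236055] 20.062216071946597
ring [386 216  13  33  87] [472.46467434 153.66987845] 79.3133134127608
ring [260 258  59  51 246] [ 456.48581627 -111.541807  ] 70.52626465221218
ring [115 315  26  22 105] [ 283.57203247 -467.88022685] 21.019202519403393
ring [250 336  18  28  75] [ 542.32293044 -280.11667299] 19.943209094407752
ring [118 353  19  15  61] [ 350.99659763 -516.13388113] 16.31091517874428
ring [ 42 366  66  60 232] [ 303.35958035 -656.18517646] 85.78966201304607
ring [ 15 461  22  16  62] [ 414.43954196 -802.15626014] 17.345218870847596
hob ((397.3748474121094, -62.743560791015625), (404.7541198730469, 140.99819946289062), 61.970672607421875) 5.5415808135117
  return _methods._mean(a, axis=axis, dtype=dtype,
  ret = ret.dtype.type(ret / rcount)
```

View pics/top3.png

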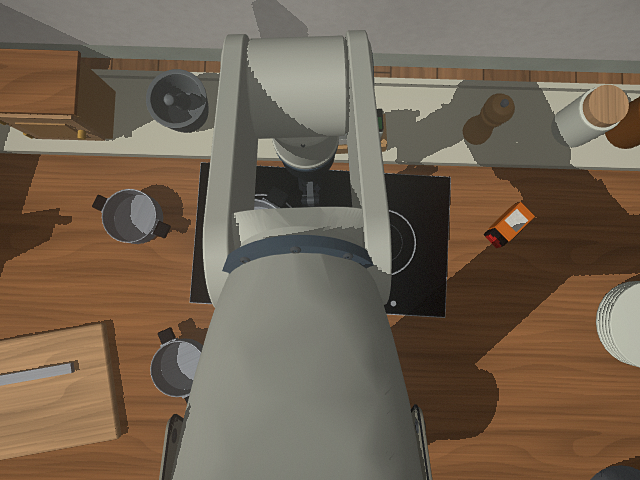

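The arm hides the rack in this view, so I'll check the rack once it moves left. Pot fits: centre (455.6,155) against ring (456.8,-111). I'll push with two fingers from +y.

Request:
step_arm([
  {"tx": 0.9, "ty": -0.37, "tz": 0, "ax": 0, "ay": 0, "az": 0.046},
  {"tx": 0.95, "ty": -0.37, "tz": 0, "ax": 0, "ay": 0, "az": 0},
  {"tx": 0.95, "ty": -0.37, "tz": 0, "ax": 0, "ay": 0, "az": 0},
  {"tx": 0.95, "ty": -0.37, "tz": 0, "ax": 0, "ay": 0, "az": 0},
  {"tx": 0.95, "ty": -0.37, "tz": 0, "ax": 0, "ay": 0, "az": 0},
], gripper=0.75)

```text
clock: 28.52
eef_pos: [501.3, 154.4, 259.0]
tcp_rot: [3.141, 0.0, 1.574]
contact_force: [0.4, -0.6, -0.8]
opening: 0.751
grasp_force: 0.0
```

Request:
step_arm([
  {"tx": 0.95, "ty": -0.37, "tz": 0, "ax": 0, "ay": 0, "az": 0},
  {"tx": 0.95, "ty": -0.37, "tz": 0, "ax": 0, "ay": 0, "az": 0},
  {"tx": 0.95, "ty": -0.37, "tz": 0, "ax": 0, "ay": 0, "az": 0},
  {"tx": 0.95, "ty": -0.37, "tz": 0, "ax": 0, "ay": 0, "az": 0},
  {"tx": 0.95, "ty": -0.37, "tz": 0, "ax": 0, "ay": 0, "az": 0},
])

```text
clock: 29.15
eef_pos: [454.5, 273.2, 258.9]
tcp_rot: [3.141, -0.0, 1.574]
contact_force: [-0.5, 0.1, -0.5]
opening: 0.748
grasp_force: 0.0
```

Request:
step_arm([
  {"tx": 0, "ty": 0, "tz": 0, "ax": 0, "ay": 0, "az": 0},
])

```text
clock: 29.28
eef_pos: [454.2, 273.5, 258.8]
tcp_rot: [3.141, -0.0, 1.576]
contact_force: [0.3, -1.1, -0.2]
opening: 0.75
grasp_force: 0.0
```

```bash
python3 - <<'E' 2>/dev/null
from h import *
for n in("top","scene"):
    p,d,K,T=grab(n); np.savez(n+"0.npz",p=p,d=d,K=K,T=T); cv2.imwrite(f"pics/{n}4.png",p[...,::-1])
plan([455.5,272,43],tilt(0,az(90.3)),False)
E
python3 m.py 2>/dev/null| grep -E "top|scene|red|yel|green|rack|pot|handle"
python3 -c "
import cv2
a=cv2.imread('pics/top4.png')[80:180,260:420]; b=cv2.imread('pics/scene4.png')[230:350,320:440]
cv2.imwrite('pics/c4.png',cv2.hconcat([cv2.resize(a,(480,300)),cv2.resize(b,(300,300))]))"
```

```text
t 29.38 tcp [454.5 272.1 258.7] q [ 0.54  0.2   1.83 -0.    1.11  0.53] F [ 0.  -0.4 -0.1] op 0.752 gf 0.0
rot units [ 0.0002  0.0003 -0.0005] | shift units now-frame [2.000e-03 3.900e-02 8.629e+00] | in target frame [-2.000e-03  4.200e-02  8.629e+00] | world [ 1.000e+00 -1.000e-01 -2.157e+02]
top
red [299 120  19  13 207] [651.1  47.1 167.6]
red [486 234  15  14 101] [ 464.7 -338.6   40. ]
yel [332 119  13   7  50] [661.9  -3.3 167.4]
rack [ 292  114   95   38 1041] ((664.9241943359375, -11.289649963378906), (66.86065673828125, 186.2192840576172), 4.767402648925781) [646.   -2.   94.3] [ 624. -105.   91.] [705.  83.  99.]
pot [455.29843165 157.38619594] 73.6835688209355 526
handle 588 -0.5147010235386443
scene
red [209 336  14   2  26] [ 465.8 -341.5   43.1]
rack [343 272  74  59 518] ((664.9675903320312, -13.314399719238281), (67.38897705078125, 188.08726501464844), 4.729092597961426) [688.4 -53.   94.2] [ 637. -109.   91.] [706.  83.  99.]
pot [455.50879959 154.91400443] 73.94398023209833 235
handle 250 -0.5140595148001293
```

View pics/c4.png

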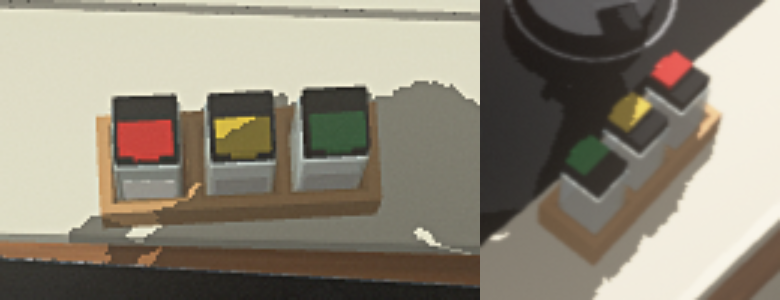

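All three shakers stand alike: the red flap top is at z 167.6 and the yellow at 167.4, flaps to the front, the red one at (147,140) in the crop. Now lowering beside the pot and pushing.

Request:
step_arm([
  {"tx": 0, "ty": 0.04, "tz": 0.9, "ax": 0, "ay": 0, "az": 0},
  {"tx": 0, "ty": 0, "tz": 0.9, "ax": 0, "ay": 0, "az": 0},
  {"tx": 0, "ty": 0, "tz": 0.9, "ax": 0, "ay": 0, "az": 0},
  {"tx": 0, "ty": 0, "tz": 0.9, "ax": 0, "ay": 0, "az": 0},
  {"tx": 0, "ty": 0, "tz": 0.9, "ax": 0, "ay": 0, "az": 0},
])

```text
clock: 30.0
eef_pos: [455.6, 271.1, 145.6]
tcp_rot: [3.141, 0.0, 1.573]
contact_force: [0.1, 0.8, 0.7]
opening: 0.749
grasp_force: 0.0
```

Request:
step_arm([
  {"tx": 0, "ty": 0, "tz": 0.9, "ax": 0, "ay": 0, "az": 0},
  {"tx": 0, "ty": 0, "tz": 0.9, "ax": 0, "ay": 0, "az": 0},
  {"tx": 0, "ty": 0, "tz": 0.9, "ax": 0, "ay": 0, "az": 0},
  {"tx": 0, "ty": 0, "tz": 0.9, "ax": 0, "ay": 0, "az": 0},
  {"tx": 0, "ty": 0, "tz": 0.5, "ax": 0, "ay": 0, "az": 0},
])

```text
clock: 30.62
eef_pos: [455.1, 270.9, 42.7]
tcp_rot: [-3.141, 0.001, 1.574]
contact_force: [-0.0, -0.3, 0.0]
opening: 0.746
grasp_force: 0.0
```

Request:
step_arm([
  {"tx": -0.4, "ty": 0, "tz": 0, "ax": 0, "ay": 0, "az": 0},
  {"tx": -0.4, "ty": 0, "tz": 0, "ax": 0, "ay": 0, "az": 0},
  {"tx": -0.3, "ty": 0, "tz": 0, "ax": 0, "ay": 0, "az": 0},
  {"tx": -0.2, "ty": 0, "tz": 0, "ax": 0, "ay": 0, "az": 0},
  {"tx": -0.2, "ty": 0, "tz": 0, "ax": 0, "ay": 0, "az": 0},
])

```text
clock: 31.25
eef_pos: [455.5, 234.6, 44.2]
tcp_rot: [3.14, -0.001, 1.574]
contact_force: [-0.2, 5.9, 0.4]
opening: 0.75
grasp_force: 0.0
```

Request:
step_arm([
  {"tx": -0.2, "ty": 0, "tz": 0, "ax": 0, "ay": 0, "az": 0},
  {"tx": -0.2, "ty": 0, "tz": 0, "ax": 0, "ay": 0, "az": 0},
  {"tx": -0.2, "ty": 0, "tz": 0, "ax": 0, "ay": 0, "az": 0},
])

```text
clock: 31.62
eef_pos: [455.7, 219.8, 44.1]
tcp_rot: [3.14, -0.001, 1.575]
contact_force: [-0.2, 5.2, 0.6]
opening: 0.748
grasp_force: 0.0
```

```bash
python3 - <<'E' 2>/dev/null
from h import *
for n in("top","scene"):
    p,d,K,T=grab(n); np.savez(n+"0.npz",p=p,d=d,K=K,T=T)
plan([456.8,-32,43],tilt(0,az(90.3)),False)
E
python3 m.py 2>/dev/null| grep -E "top|scene|pot|handle"
```

```text
t 31.73 tcp [455.5 219.4  44. ] q [ 0.45  0.48  2.03 -0.    0.62  0.44] F [0.5 1.9 2.8] op 0.752 gf 0.0
rot units [ 0.0006 -0.0001 -0.001 ] | shift units now-frame [-10.057   0.015   0.039] | in target frame [-1.0057e+01 -1.0000e-03  4.1000e-02] | world [   1.3 -251.4   -1. ]
top
pot [456.07001204 140.27655182] 73.72885726419321 381
handle 459 -0.4823814751287702
scene
pot [456.28386122 137.64117084] 74.28815310198215 215
handle 267 -0.524501629577312
```

Pushing well (5 N), pot 80 mm ahead of the TCP.

Request:
step_arm([
  {"tx": -0.3, "ty": 0, "tz": 0, "ax": 0, "ay": 0, "az": 0},
  {"tx": -0.5, "ty": 0, "tz": 0, "ax": 0, "ay": 0, "az": 0},
  {"tx": -0.5, "ty": 0, "tz": 0, "ax": 0, "ay": 0, "az": 0},
  {"tx": -0.5, "ty": 0, "tz": 0, "ax": 0, "ay": 0, "az": 0},
  {"tx": -0.5, "ty": 0, "tz": 0, "ax": 0, "ay": 0, "az": 0},
])

```text
clock: 32.35
eef_pos: [455.9, 162.1, 44.1]
tcp_rot: [3.14, -0.001, 1.575]
contact_force: [0.1, 7.0, 3.0]
opening: 0.749
grasp_force: 0.0
```

Request:
step_arm([
  {"tx": -0.5, "ty": 0, "tz": 0, "ax": 0, "ay": 0, "az": 0},
  {"tx": -0.5, "ty": 0, "tz": 0, "ax": 0, "ay": 0, "az": 0},
  {"tx": -0.5, "ty": 0, "tz": 0, "ax": 0, "ay": 0, "az": 0},
  {"tx": -0.5, "ty": 0, "tz": 0, "ax": 0, "ay": 0, "az": 0},
  {"tx": -0.5, "ty": 0, "tz": 0, "ax": 0, "ay": 0, "az": 0},
])

```text
clock: 32.98
eef_pos: [456.0, 99.5, 44.1]
tcp_rot: [3.141, -0.0, 1.574]
contact_force: [0.3, 5.6, 3.7]
opening: 0.747
grasp_force: 0.0
```

Request:
step_arm([
  {"tx": -0.5, "ty": 0, "tz": 0, "ax": 0, "ay": 0, "az": 0},
  {"tx": -0.5, "ty": 0, "tz": 0, "ax": 0, "ay": 0, "az": 0},
  {"tx": -0.5, "ty": 0, "tz": 0, "ax": 0, "ay": 0, "az": 0},
  {"tx": -0.5, "ty": 0, "tz": 0, "ax": 0, "ay": 0, "az": 0},
  {"tx": -0.3, "ty": 0, "tz": 0, "ax": 0, "ay": 0, "az": 0},
])

```text
clock: 33.6
eef_pos: [455.9, 41.7, 44.0]
tcp_rot: [3.141, 0.0, 1.574]
contact_force: [0.2, 5.9, 2.8]
opening: 0.748
grasp_force: 0.0
```

Request:
step_arm([
  {"tx": -0.5, "ty": 0, "tz": 0, "ax": 0, "ay": 0, "az": 0},
  {"tx": -0.5, "ty": 0, "tz": 0, "ax": 0, "ay": 0, "az": 0},
  {"tx": -0.4, "ty": 0, "tz": 0, "ax": 0, "ay": 0, "az": 0},
  {"tx": -0.2, "ty": 0, "tz": 0, "ax": 0, "ay": 0, "az": 0},
  {"tx": 0, "ty": 0, "tz": 0, "ax": 0, "ay": 0, "az": 0},
])

```text
clock: 34.22
eef_pos: [455.7, 1.6, 43.8]
tcp_rot: [-3.141, 0.001, 1.574]
contact_force: [0.0, 1.1, 1.2]
opening: 0.754
grasp_force: 0.0
```

```bash
sed -i 's/(Y>-20)&(Y<300)/(Y>-220)\&(Y<20)/; s/(Y>-40)&(Y<300)/(Y>-240)\&(Y<20)/' m.py; python3 - <<'E' 2>/dev/null
from h import *
for n in("top","scene"):
    p,d,K,T=grab(n); np.savez(n+"0.npz",p=p,d=d,K=K,T=T)
plan([456.8,-30.6,43],tilt(0,az(90.3)),False)
E
python3 m.py 2>/dev/null| grep -E "top|scene|pot|handle"
```

```text
t 34.33 tcp [455.7   1.8  43.7] q [ 0.    0.43  2.14 -0.    0.57 -0.  ] F [-0.   0.8  0.8] op 0.746 gf 0.0
rot units [-0.0002  0.0003 -0.001 ] | shift units now-frame [-1.296  0.04   0.03 ] | in target frame [-1.296  0.038  0.029] | world [  1.1 -32.4  -0.7]
top
pot [456.24290167 -78.82173504] 72.95338740690221 177
handle 284 -0.505665461473399
scene
pot [456.06866472 -79.61659736] 74.13168668346944 241
handle 329 -0.5322928715708692
```

Request:
step_arm([
  {"tx": -0.4, "ty": 0, "tz": 0, "ax": 0, "ay": 0, "az": 0},
  {"tx": -0.4, "ty": 0, "tz": 0, "ax": 0, "ay": 0, "az": 0},
  {"tx": -0.3, "ty": 0, "tz": 0, "ax": 0, "ay": 0, "az": 0},
  {"tx": -0.18, "ty": 0, "tz": 0, "ax": 0, "ay": 0, "az": 0},
  {"tx": 0, "ty": 0, "tz": 0, "ax": 0, "ay": 0, "az": 0},
])

```text
clock: 34.95
eef_pos: [455.8, -30.3, 43.7]
tcp_rot: [-3.141, 0.0, 1.574]
contact_force: [-0.6, 2.6, 2.3]
opening: 0.748
grasp_force: 0.0
```

Request:
step_arm([
  {"tx": 0.4, "ty": 0, "tz": 0, "ax": 0, "ay": 0, "az": 0},
  {"tx": 0.8, "ty": 0, "tz": 0, "ax": 0, "ay": 0, "az": 0},
  {"tx": 0.8, "ty": 0, "tz": 0, "ax": 0, "ay": 0, "az": 0},
  {"tx": 0.8, "ty": 0, "tz": 0, "ax": 0, "ay": 0, "az": 0},
  {"tx": 0.8, "ty": 0, "tz": -0.5, "ax": 0, "ay": 0, "az": 0},
])

```text
clock: 35.58
eef_pos: [454.6, 60.9, 55.7]
tcp_rot: [-3.139, 0.001, 1.575]
contact_force: [0.1, -0.3, 0.7]
opening: 0.744
grasp_force: 0.0
```

Request:
step_arm([
  {"tx": 0.8, "ty": 0, "tz": -0.9, "ax": 0, "ay": 0, "az": 0},
  {"tx": 0.8, "ty": 0, "tz": -0.9, "ax": 0, "ay": 0, "az": 0},
  {"tx": 0.8, "ty": 0, "tz": -0.9, "ax": 0, "ay": 0, "az": 0},
  {"tx": 0.8, "ty": 0, "tz": -0.9, "ax": 0, "ay": 0, "az": 0},
  {"tx": 0.8, "ty": 0, "tz": -0.9, "ax": 0, "ay": 0, "az": 0},
])

```text
clock: 36.2
eef_pos: [454.7, 161.0, 169.3]
tcp_rot: [-3.141, 0.001, 1.575]
contact_force: [0.4, 0.8, -0.2]
opening: 0.753
grasp_force: 0.0
```

Request:
step_arm([
  {"tx": 0.8, "ty": 0, "tz": -0.9, "ax": 0, "ay": 0, "az": 0},
  {"tx": 0.8, "ty": 0, "tz": 0, "ax": 0, "ay": 0, "az": 0},
  {"tx": 0, "ty": 0, "tz": 0, "ax": 0, "ay": 0, "az": 0},
])

```text
clock: 36.58
eef_pos: [454.8, 201.2, 191.3]
tcp_rot: [3.141, 0.0, 1.576]
contact_force: [-0.5, 0.3, 0.3]
opening: 0.746
grasp_force: 0.0
```

```bash
python3 - <<'E' 2>/dev/null
from h import *
for n in("top","scene"):
    p,d,K,T=grab(n); np.savez(n+"0.npz",p=p,d=d,K=K,T=T); cv2.imwrite(f"pics/{n}5.png",p[...,::-1])
plan([456.8,-30.6,43],tilt(0,az(90.3)),False)
E
python3 m.py 2>/dev/null| grep -E "top|scene|pot|handle|red|rack"
```

```text
t 36.67 tcp [454.4 199.8 190.8] q [ 0.41  0.23  1.97 -0.    0.94  0.41] F [-0.4  0.5 -0.3] op 0.753 gf 0.0
rot units [-0.0007  0.0007 -0.0003] | shift units now-frame [-9.209  0.058  5.921] | in target frame [-9.216  0.047  5.91 ] | world [   2.4 -230.4 -147.8]
top
red [299 120  19  13 206] [651.2  47.  167.6]
red [486 234  15  13  59] [ 466.6 -339.3   42.1]
rack [ 292  114   95   38 1051] ((665.3912353515625, -11.263374328613281), (67.71749114990234, 185.98439025878906), 4.554126262664795) [645.7  -2.1  94.1] [ 625. -105.   91.] [705.  83.  99.]
pot [ 456.24961586 -109.78253148] 73.67135966585562 505
handle 592 -0.5168960946473727
scene
rack [343 272  74  58 516] ((665.33984375, -12.964576721191406), (67.59056854248047, 188.92967224121094), 4.215720176696777) [688.3 -45.9  94.1] [ 637. -109.   91.] [704.  83.  99.]
pot [ 455.86615822 -112.08367234] 73.68409534737513 277
handle 318 -0.5171940358556996
```

View pics/top5.png

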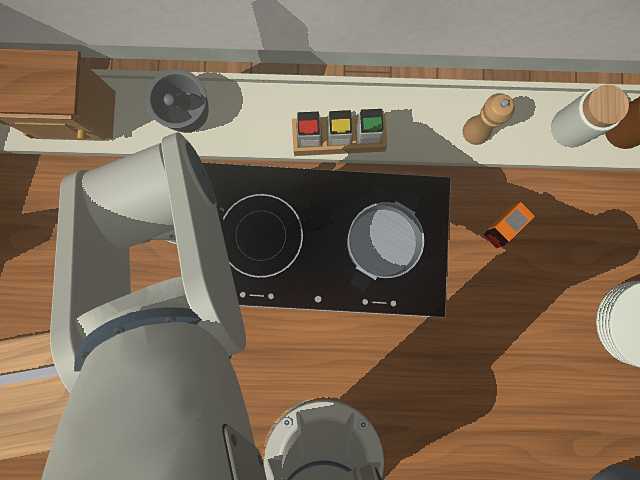

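The top view shows the red shaker seated in line with the others at (309,128). The pot at (385,240) covers the small ring, its centre measured at (456,-111) against the ring's (457,-111). The arm is clear of everything.

```bash
python3 -c "
from rig import workorder
print(workorder.sign_off())"
```

```text
the job is handed in; nothing more can be done
None
```

I handed the job in at about 37 s; no verdict came back. In the last camera check the red-flap shaker was seated in the empty pocket with its flap to the front, and the casserole was within about 2 mm of the small ring's centre, with the arm clear of everything.

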